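# Dry-fit the taper sleeves without wedging them

## Robot

A 6-joint arm with a two-finger parallel gripper is mounted at the origin on the work surface. World frame = base frame: x ahead of the robot, y to its left, z up, the work surface at z = 0. Lengths are in m, angles in rad, forces in N, time in s.
With the tool pointing down it reaches from about 0.35 to 0.775 m from the base axis. Payload 7.3 kg.
Tool frame: the origin (TCP) lies midway between the tips of the shut fingers; the grasp point (between the pads) lies 19 mm behind it; z points along the fingers, y is the direction in which the jaws open and shut (so a half turn about z gives the same grasp; the last joint's range is limited). The gripper opens to 92 mm and grips with 3 to 60 N. Pads are 19 mm wide; open, the fingers measure 130 mm over their backs; the gripper's body (75 mm by 190 mm) begins 47 mm behind the grasp point.
Start: joints at [1.175, 0.342, 1.524, -0, 1.275, -0.146], TCP at [0.13, 0.509, 0.227] pointing down, gripper open.
Joint ranges: [-2.53, 2.53], [-0.77, 2.02], [0.04, 2.7], [-1, 4.14], [0.28, 2.66], [-3.11, 3.11]. Speed limits (rad/s): [2.57, 2.57, 3.14, 3.14, 3.14, 3.14].

## Interface

Orientations are given as [roll, pitch, yaw] about the fixed x, y, z axes, in that order (R = Rz(yaw) Ry(pitch) Rx(roll)).
In Python, from cell import robot, imaging gives the robot as it stands. The module is installed in compiled form; this text tells all that it offers.
- The arm moves only by the tool send_rows, never from a script. Its argument "plan" is a list of rows, each a list of 3 entries, a list of its own where there are three numbers: the shift along the world's x, y, z in m, then the turn, a rotation vector about the world's x, y, z in rad, then the closure in counts, from 0 (fully open) to 255 (shut). A call has 1 to 20 rows; each row shifts and turns the commanded pose from where the row before left it; what a row does not reach is not made up. A row lasts 1/10 s, in which the tool goes at most 50 mm and 8.59 degrees, less where a joint would pass 70% of its speed; a pose out of reach is approached as far as the arm can. A call is refused whole if a number of a shift passes 0.05 or a number of a turn 0.15, either way. A call with a gripper value outside its range is refused whole. The fingers move at their own pace and stop on an object; "newtons" is the grip in N (left out, the last holds). Time passes only in rows, so rows that do not move let the fingers close. It gives the time, the measured TCP pose, the force and the opening at its end, in the units of the state.
- robot.observe(): the state, without advancing time (a new reading comes with each control period).
- imaging.read_camera(name): name is "scene" or "top" or "wrist"; returns a dict with "pixels" (400x640x3 uint8, red, green, blue), "fx", "fy", "cx", "cy" (pixels), "dist_coeffs" ([k1, k2, p1, p2, k3] as OpenCV has them; the pictures are not rectified), "world_from_camera" (4x4, takes a point from camera to world coordinates). Camera axes: x right, y down, z forward; pixel columns grow to the right and rows downward; lengths in m; the calibration is good to about 2 mm. A picture is of the moment at which its call begins. There is no depth.
- robot.hand_in(): hands the job in, once; it reports no verdict.
The state is a dict: "time": time; "qpos": joint angles; "qvel": joint speeds; "joint_efforts": joint torques, N m; "tool_pos": TCP position; "tool_rot": TCP orientation; "contact_force": force on the tool from outside, world axes, zero at the start; "torque": the same for the moment, N m; "opening": finger opening in m.
Only numpy, scipy, OpenCV 4.12 (cv2) and the standard library are available. Lean on these libraries where they do the work, as an engineer would, in place of code of your own. Each camera call takes 0.05 s, during which the arm holds its last target.

## Task

Dry-fit the steel taper sleeves for a look at the fit: first set the larger loose tapered sleeve, collar up, into the open liner in the vise and let go, then set the small tapered sleeve into the larger one in the same way and let go. Lower each one gently and let it rest under its own weight, upright and with its collar still clear of the rim below: do not press it in or let it fall in, or the liner is driven down into its holder, where it wedges and jams. Leave everything else on the bench where it is.

Things in the scene. Friction and masses are not known exactly. Their poses are not given: they have to be found in the camera images.
- vise: Low drill-press vise fixed to the bench (base 170 x 150 mm, jaws 68 mm high, screw and T-handle reaching 162 mm along its +x and 47 mm high), clamping an upright round holder 68 mm across, 86 mm high above the bench. Origin: on the bench under the holder's axis; z up. It does not move.
- liner (a joint): How far (m) the open tapered liner has been pushed down in the holder: 0 to 0.0015 at the start (its 4 mm lip stands 6 to 4.5 mm proud of the holder), 0.006 with the lip on the holder. It carries both sleeves' weight easily, slips down and stays down when a push of roughly 16 to 25 N or more is added or a sleeve falls in hard, never comes back up, and counts as wedged beyond 0.004.
- socket_rim (a point): Centre of the liner's open top rim, 94.5 to 96 mm above the bench, in the middle between the jaws; z up. The lip is 64 mm across outside; the bore is 49.2 mm across at the rim and narrows downward, 0.24 mm in diameter per mm (7 degrees to the axis), 70 mm deep.
- sleeve: The larger loose tapered steel sleeve, about 0.7 kg, standing collar up on the bench: 98 mm tall; shank 38 mm across at the foot widening (same taper) to 52 mm at 58 mm height; above it a straight collar 56 mm across from 58 to 98 mm height, the place to grip. Blind tapered bore in the collar, 36 mm across at the top, 0.24 mm narrower per mm down, 40 mm deep. Origin: centre of its underside; z along its axis, up.
- sleeve_collar (a point): Centre of the sleeve's collar underside, 58 mm above its foot on its axis; z up. Resting in the liner it stands about 10 to 13 mm above socket_rim.
- sleeve_rim (a point): Centre of the larger loose sleeve's top rim, 98 mm above its foot on its axis; z up.
- bush: The small tapered steel sleeve, about 0.38 kg, standing collar up on the bench: 75 mm tall; shank 28 mm across at the foot widening (same taper) to 38.8 mm at 45 mm height; above it a straight collar 40 mm across from 45 to 75 mm height, the place to grip; a 16 mm bore. Origin: centre of its underside; z along its axis, up.
- bush_collar (a point): Centre of the small sleeve's collar underside, 45 mm above its foot on its axis; z up. Resting in the larger sleeve it stands about 10 to 13 mm above sleeve_rim.
- spacer: Plain straight steel ring, no taper, 48 mm across, 45 mm tall; bystander, origin at the centre of its underside.
- clamp: Small C-clamp lying flat, about 115 x 75 mm, 14 mm high; bystander, origin under its middle.
- wrench: Spanner lying flat, 180 mm long, 8 mm high; bystander, origin under its middle, long axis x.
- oil: Yellow oil bottle with red cap, 60 mm across, 170 mm tall, upright; bystander, origin at the centre of its underside.
- mug: Clear glass mug, 76 mm across, 110 mm tall, upright; bystander, origin at the centre of its underside.
- hammer: Hammer with wooden handle lying flat, 260 mm long; bystander, origin under its middle, long axis x.
- angle: Piece of steel angle bar, 200 x 50 mm, 50 mm high; bystander, origin under its middle, long axis x.
- nut: Big hexagon nut, 36 mm across, 18 mm high; bystander, origin at the centre of its underside.

How it is judged:
On the way, in this order (a step that is already met when the one before it is completed fails the run):
1. the larger loose sleeve rests loosely in the liner, let go (horizontal distance between sleeve_collar and socket_rim below 0.004 m and z of sleeve_collar in the frame of socket_rim between 0.008 and 0.015 m and angle between sleeve's own z axis and vertical below 0.07 rad and contact force between sleeve and the fingers below 0.05 N and linear speed of sleeve below 0.02 m/s), for 0.2 s.
2. the small sleeve rests loosely in the larger one, let go (all of step 1 and horizontal distance between bush_collar and sleeve_rim below 0.004 m and z of bush_collar in the frame of sleeve_rim between 0.008 and 0.015 m and angle between bush's own z axis and vertical below 0.07 rad and contact force between bush and the fingers below 0.05 N and linear speed of bush below 0.02 m/s), for 0.2 s.
At the end, for the whole second after the job is handed in: The larger loose sleeve stands in the vise's liner and the small one in the larger, each within 4 mm of the axis of the one below and within 4 degrees of upright, with its collar's underside 8 to 15 mm above the rim below, both at rest and let go, and the liner no more than 4 mm down (all of step 2 and value of joint liner below 0.004 m); the robot touches nothing.
It fails at once if the liner is driven more than 4 mm down (pressed or dropped into) (value of joint liner above 0.004 m).
It fails at once if a sleeve is dropped: it falls freely by more than about 20 mm onto the place ((linear speed of sleeve above 0.65 m/s and contact force between sleeve and the fingers below 0.05 N and horizontal distance between sleeve and socket_rim below 0.06 m) or (linear speed of bush above 0.65 m/s and contact force between bush and the fingers below 0.05 N and horizontal distance between bush and socket_rim below 0.06 m)).
It fails at once if something else on the bench is moved by more than 30 mm (distance of any of spacer, clamp, wrench, oil, mug, hammer, angle, nut from where it was at the start of the episode above 0.03 m).
It also fails if it takes over 64 s, if anything falls off the work surface, if the arm or the gripper's body presses on something with over 40 N, if the wrist force passes 120 N, or if a joint passes its speed limit or range.

## Working session

There is one attempt and no reset: what is moved stays moved. The work goes in short steps, Python scripts to look and compute and a tool call to move; the robot and the scene stay as the last step left them, time stands still between calls to the robot, and variables do not carry over. Pictures are saved under pics/ and viewed, and the job is handed in when it is done.

Besides the shell and the picture viewer there is one more tool, called after "Request:" as name(argument=value, ...), one argument or row to a line, values as JSON. send_rows: Moves the arm, as the interface text tells. Its arguments: {"type":"object","properties":{"plan":{"type":"array"},"newtons":{"type":"number"}},"required":["plan"]}

```bash
mkdir -p pics && python3 - <<'E'
from cell import robot, imaging
import cv2, numpy as np, pickle
print(robot.observe())
d={}
for n in ["scene","top","wrist"]:
    c=imaging.read_camera(n); d[n]=c
    cv2.imwrite(f"pics/{n}0.png",c["pixels"][...,::-1])
    print(n,c["fx"],c["fy"],c["cx"],c["cy"],c["dist_coeffs"],np.round(c["world_from_camera"],4).tolist())
pickle.dump(d,open("cam0.pkl","wb"))
E
```

```text
{'time': 0.0, 'qpos': array([ 1.17500845e+00,  3.42721703e-01,  1.52503463e+00, -3.02918582e-05,
        1.27539911e+00, -1.45963415e-01]), 'qvel': array([-0.00123992, -0.0001404 ,  0.00038078, -0.00104275, -0.0009564 ,
       -0.00018577]), 'joint_efforts': array([ 2.13301231e-03, -4.31249821e+01, -2.44223750e+01,  7.18952995e-02,
        5.58874710e-02, -1.19446186e-04]), 'tool_pos': array([0.12960401, 0.50832057, 0.22603935]), 'tool_rot': array([-3.14004227e+00, -1.98642234e-04,  2.89177688e+00]), 'contact_force': array([ 0.54650803, -0.33120839,  0.72373808]), 'torque': array([ 0.01221675, -0.00206035, -0.05047592]), 'opening': 0.09173832246851812}
scene 508.9640344040771 508.9640344040771 314.8910858418102 203.85217819084636 [-0.01976309  0.          0.          0.          0.        ] [[-0.7098, 0.4141, -0.5699, 1.4525], [0.7041, 0.3912, -0.5927, 0.9149], [-0.0225, -0.8219, -0.5692, 0.997], [0.0, 0.0, 0.0, 1.0]]
top 498.5141740282874 498.5141740282874 318.51441647683305 205.45916750792912 [0.01244795 0.         0.         0.         0.        ] [[0.0116, -0.9952, 0.0976, 0.3992], [-0.9998, -0.0098, 0.0186, -0.0048], [-0.0175, -0.0978, -0.9951, 1.7137], [0.0, 0.0, 0.0, 1.0]]
wrist 325.31019645502255 325.31019645502255 316.8827315345139 198.97558001767476 [-0.00964484  0.          0.          0.          0.        ] [[0.248, 0.9235, 0.2928, 0.0494], [0.9688, -0.2359, -0.0765, 0.5287], [-0.0015, 0.3026, -0.9531, 0.3854], [0.0, 0.0, 0.0, 1.0]]
```

View pics/scene0.png

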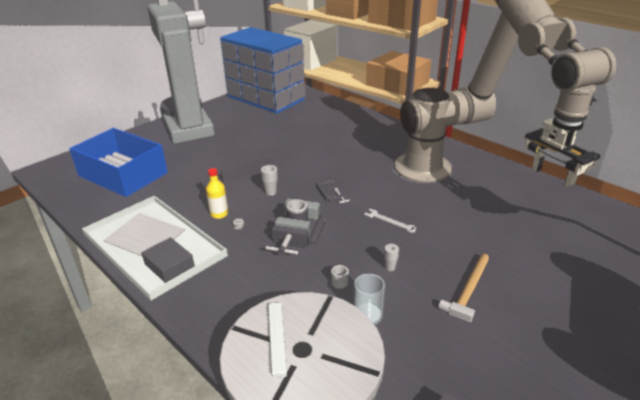

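View pics/top0.png

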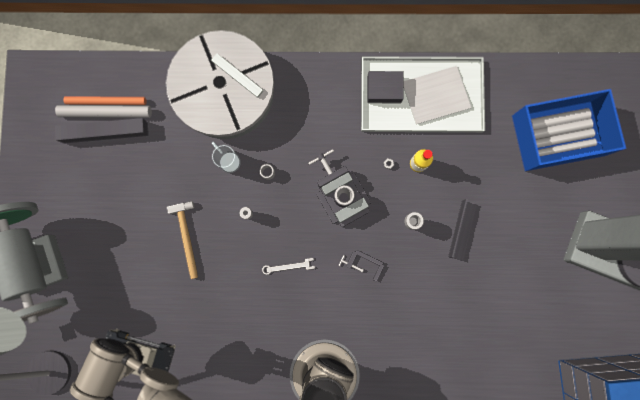

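View pics/wrist0.png

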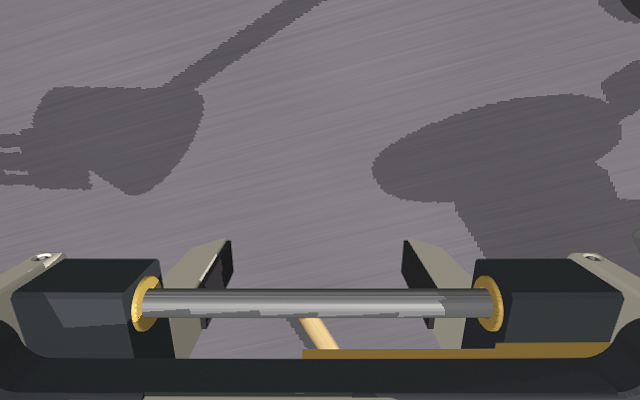

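```bash
cat > h.py <<'E'
import cv2, numpy as np, pickle
def K(c): return np.array([[c["fx"],0,c["cx"]],[0,c["fy"],c["cy"]],[0,0,1.]])
def ray(c,uv):
    p=cv2.undistortPoints(np.array([[uv]],float),K(c),np.array(c["dist_coeffs"],float))[0,0]
    T=np.array(c["world_from_camera"]); return T[:3,3],T[:3,:3]@np.array([p[0],p[1],1.])
def onz(c,uv,z):
    o,d=ray(c,uv); return o+d*(z-o[2])/d[2]
def proj(c,P):
    T=np.linalg.inv(np.array(c["world_from_camera"])); P=np.atleast_2d(np.array(P,float))
    r,_=cv2.Rodrigues(T[:3,:3]); return cv2.projectPoints(P,r,T[:3,3],K(c),np.array(c["dist_coeffs"],float))[0][:,0]
def circ(x,y,z,r,n=72):
    a=np.linspace(0,2*np.pi,n); return np.c_[x+r*np.cos(a),y+r*np.sin(a),np.full(n,z)]
def crop(c,u,v,w,h,s,name,draw=[]):
    im=cv2.resize(c["pixels"][v:v+h,u:u+w,::-1],None,fx=s,fy=s,interpolation=cv2.INTER_CUBIC)
    for P,col in draw:
        q=(proj(c,P)-[u,v]+0.5)*s-0.5
        cv2.polylines(im,[np.round(q*16).astype(int)],False,col,1,cv2.LINE_AA,4)
    cv2.imwrite(name,im)
E
python3 - <<'E'
from h import *
d=pickle.load(open("cam0.pkl","rb"))
t=d["top"]; s=d["scene"]
crop(t,220,140,240,150,3.3,"pics/t1.png")
crop(s,220,170,200,150,4,"pics/s1.png")
for n,uv,z in [("bush",(245,213),.075),("sleeve",(415,221),.098),("liner",(344,196),.095),("spacer",(267,171),.045),("nut",(390,164),.018)]:
    print(n,np.round(onz(t,uv,z),4))
E
```

```text
bush [0.5324 0.2685 0.075 ]
sleeve [ 0.5102 -0.2874  0.098 ]
liner [ 0.5898 -0.0575  0.095 ]
spacer [0.6785 0.2025 0.045 ]
nut [ 0.7111 -0.2172  0.018 ]
```

View pics/t1.png

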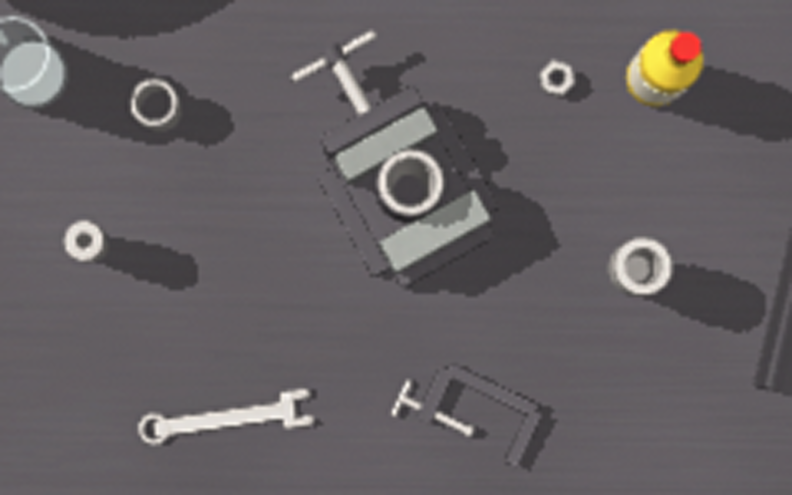

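View pics/s1.png

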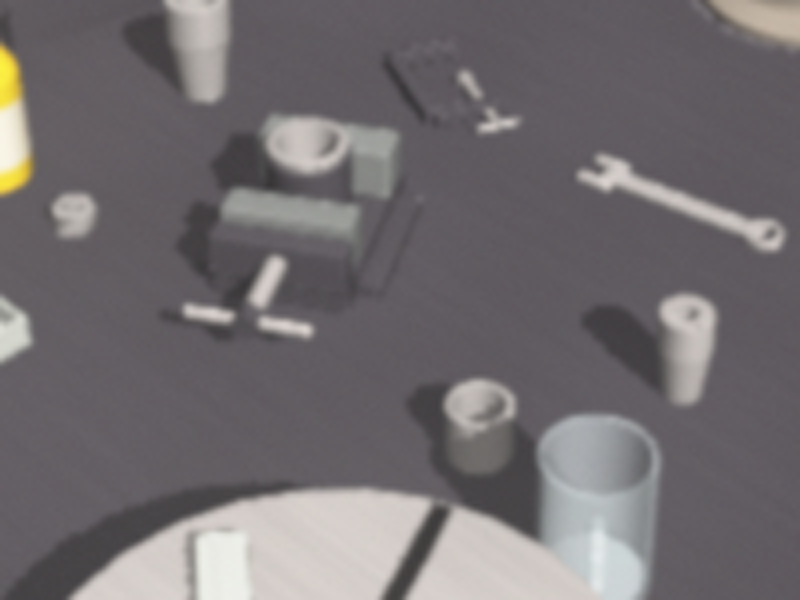

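```bash
cat > ov.py <<'E'
from h import *
def objs(b,s,l,lh=.0955):
    g,r,y=(0,255,0),(0,0,255),(0,255,255)
    return [(circ(*b,.075,.020),g),(circ(*b,.045,.020),y),(circ(*b,0,.014),r),(circ(*b,.075,.008),y),
     (circ(*s,.098,.028),g),(circ(*s,.058,.028),y),(circ(*s,0,.019),r),(circ(*s,.098,.018),y),
     (circ(*l,lh,.032),g),(circ(*l,lh,.0246),y),(circ(*l,.086,.034),r)]
E
python3 - <<'E'
from ov import *
d=pickle.load(open("cam0.pkl","rb"))
t=d["top"]; s=d["scene"]
B,S,L=[onz(t,uv,z)[:2] for uv,z in [((245.15,212.7),.075),((414.4,220.5),.098),((344.1,195.1),.0955)]]
print(B,S,L)
D=objs(B,S,L)
def sheet(c,cs,name):
    ims=[]
    for u,v in cs:
        crop(c,u,v,40,48,6.6,"/tmp/x.png",D); a=cv2.imread("/tmp/x.png"); crop(c,u,v,40,48,6.6,"/tmp/x.png"); ims.append(np.vstack([cv2.imread("/tmp/x.png")[:300],a[:300]]))
    cv2.imwrite(name,np.hstack(ims))
sheet(t,[(225,190),(395,198),(324,172)],"pics/t2.png")
sheet(s,[(370,235),(250,155),(277,188)],"pics/s2.png")
E
```

```text
[0.53342046 0.2680689 ] [ 0.51179595 -0.2854857 ] [ 0.5926817  -0.05781074]
```

View pics/t2.png

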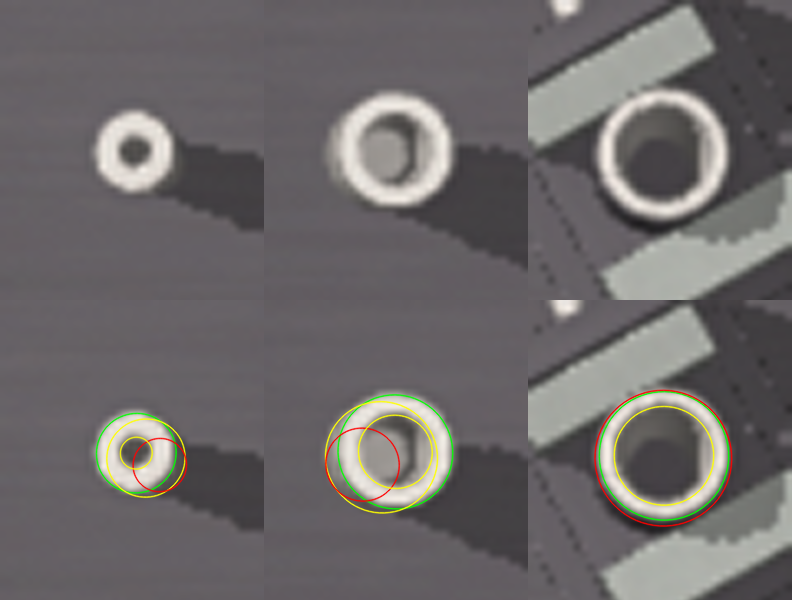

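View pics/s2.png

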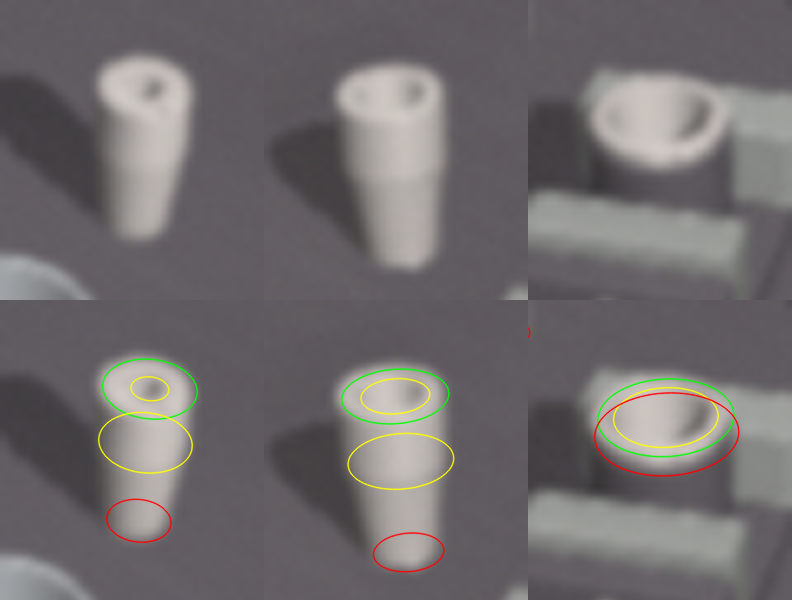

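Request:
send_rows(
  plan=[
    [[0.04,-0.024,0],[0,0,0],0],
    [[0.04,-0.024,0],[0,0,0],0],
    [[0.04,-0.024,0],[0,0,0],0],
    [[0.04,-0.024,0],[0,0,0],0],
    [[0.04,-0.024,0],[0,0,0],0],
    [[0.04,-0.024,0],[0,0,0],0],
    [[0.04,-0.024,0],[0,0,0],0],
    [[0.04,-0.024,0],[0,0,0],0],
    [[0.04,-0.024,0],[0,0,0],0],
    [[0.043,-0.024,0],[0,0,0],0],
    [[0,0,0],[0,0,0],0],
    [[0,0,0],[0,0,0],0],
    [[0,0,0],[0,0,0],0],
  ],
)

```text
time: 1.45
tool_pos: [0.5318, 0.2692, 0.2264]
tool_rot: [-3.141, -0.001, 2.892]
contact_force: [0.3, -0.5, -0.4]
opening: 0.0918
```

```bash
cat > wv.py <<'E'
import sys
from cell import robot, imaging
from ov import *
B,S,L=[0.5334,0.2681],[0.5118,-0.2855],[0.5927,-0.0578]
def go(tag,B=B,S=S,L=L,sz=(640,400)):
    o=robot.observe(); print(round(o["time"],2),np.round(o["tool_pos"],4),np.round(o["tool_rot"],4),"F",np.round(o["contact_force"],2),"op",round(o["opening"],4))
    c=imaging.read_camera("wrist"); pickle.dump((c,o),open(f"{tag}.pkl","wb"))
    crop(c,0,0,640,400,1.25,f"pics/{tag}.png"); crop(c,0,0,640,400,1.25,f"pics/{tag}o.png",objs(B,S,L))
    print(np.round(c["world_from_camera"],4).tolist())
    return c,o
if __name__=="__main__": go(sys.argv[1])
E
python3 wv.py w1
```

```text
1.45 [0.5318 0.2692 0.2264] [-3.1414e+00 -1.2000e-03  2.8923e+00] F [ 0.29 -0.5  -0.41] op 0.0918
[[0.2474, 0.9238, 0.2923, 0.4517], [0.9689, -0.2358, -0.075, 0.2892], [-0.0004, 0.3017, -0.9534, 0.3858], [0.0, 0.0, 0.0, 1.0]]
```

View pics/w1o.png

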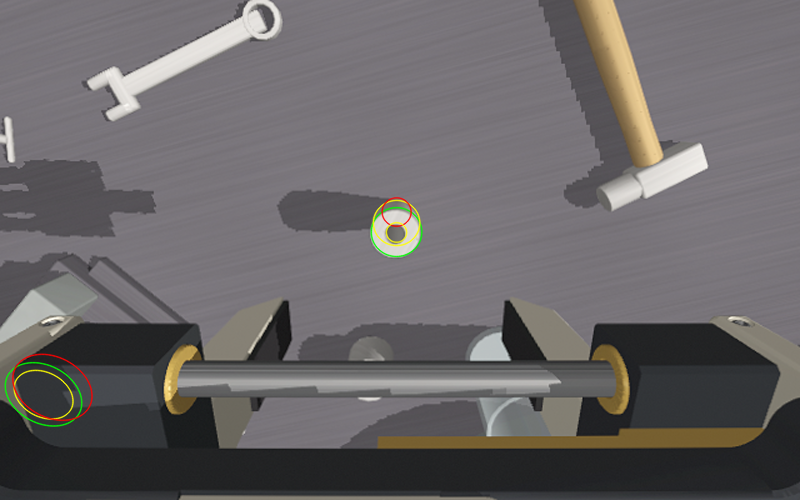

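```bash
cat > fit.py <<'E'
from h import *
from scipy.optimize import least_squares
def fit(c,x,y,z,r,rs=None,win=5,n=90,thr=None,sign=1,mask=None,plot=None):
    """find sub-pixel edge along normals of the projected circle(radius r at z), solve x,y. sign=+1: bright inside"""
    g=cv2.GaussianBlur(cv2.cvtColor(c["pixels"],cv2.COLOR_RGB2GRAY),(0,0),.8).astype(np.float32)
    p=np.array([x,y],float)
    for it in range(6):
        a=np.linspace(0,2*np.pi,n,endpoint=False)
        e=np.c_[np.cos(a),np.sin(a)]
        C=np.c_[p+r*e,np.full(n,z)]; D=np.c_[p+(r+1e-3)*e,np.full(n,z)]
        q=proj(c,C); nd=proj(c,D)-q; sc=np.linalg.norm(nd,axis=1); nd/=sc[:,None]
        t=np.arange(-win,win+.01,.25)
        X=(q[:,None]+nd[:,None]*t[None,:,None]).astype(np.float32)
        I=cv2.remap(g,X[...,0],X[...,1],cv2.INTER_LINEAR)
        G=-sign*np.gradient(I,axis=1)/.25
        k=G.argmax(1); off=t[k]; st=G[np.arange(n),k]
        ok=(st>max(6,.4*np.median(st)))&(abs(off)<win-.3)
        if mask is not None: ok&=mask(q)
        off_m=off/sc*1e-3
        A=e[ok]; b=off_m[ok]
        w=np.ones(len(b))
        M=np.c_[A,np.ones(len(b))]
        for _ in range(15):
            s=np.linalg.lstsq(M*w[:,None],b*w,rcond=None)[0]; res=b-M@s; w=np.sqrt(1/(1+(res/5e-4)**2))
        p=p+s[:2]
    return p,s[2],ok.sum(),np.sqrt(np.median(res**2))
E
python3 - <<'E'
from fit import *
c,o=pickle.load(open("w1.pkl","rb"))
for r,s in((.02,1),(.008,-1)):
    print("bush wrist",fit(c,.5334,.2681,.075,r,sign=s))
t=pickle.load(open("cam0.pkl","rb"))["top"]
print("bush top",fit(t,.5334,.2681,.075,.02,win=3))
print("sleeve top",fit(t,.5118,-.2855,.098,.028,win=3),fit(t,.5118,-.2855,.098,.018,win=2,sign=-1))
for lh in(.0945,.096): print("liner top",fit(t,.5927,-.0578,lh,.032,win=3),fit(t,.5927,-.0578,lh,.0246,win=2,sign=-1))
E
```

```text
bush wrist (array([0.53449308, 0.26684998]), np.float64(-0.0005135336674002075), np.int64(90), np.float64(0.00023018168963980494))
bush wrist (array([0.5344766, 0.2667657]), np.float64(-9.830954035800561e-05), np.int64(90), np.float64(0.00014308799094415802))
bush top (array([0.5341334 , 0.26914223]), np.float64(-0.0009110608800366375), np.int64(90), np.float64(0.0006812945307430794))
sleeve top (array([ 0.51279637, -0.28538115]), np.float64(-0.00039447622555171684), np.int64(90), np.float64(0.0005592304147932867)) (array([ 0.51321582, -0.284649  ]), np.float64(-0.000638147542685067), np.int64(82), np.float64(0.0004947989215649574))
liner top (array([ 0.59393712, -0.05741968]), np.float64(-7.248664042208698e-05), np.int64(83), np.float64(0.00013484815184271713)) (array([ 0.594486  , -0.05663562]), np.float64(-0.0015158536268090163), np.int64(81), np.float64(0.0005156969444575883))
liner top (array([ 0.59377608, -0.05729665]), np.float64(-0.00021371429565375324), np.int64(84), np.float64(0.0004602062561341835)) (array([ 0.59429546, -0.05692496]), np.float64(-0.0011639886198667), np.int64(84), np.float64(0.00047969009003234915))
```

Request:
send_rows(
  plan=[
    [[0.0077,-0.0407,0],[0,0,0],0],
    [[0.0077,-0.0407,0],[0,0,0],0],
    [[0.0077,-0.0407,0],[0,0,0],0],
    [[0.0077,-0.0407,0],[0,0,0],0],
    [[0.0077,-0.0407,0],[0,0,0],0],
    [[0.0077,-0.0407,0],[0,0,0],0],
    [[0.0077,-0.0407,0],[0,0,0],0],
    [[0.0077,-0.0407,0],[0,0,0],0],
    [[0,0,0],[0,0,0],0],
    [[0,0,0],[0,0,0],0],
    [[0,0,0],[0,0,0],0],
  ],
)

```text
time: 2.6
tool_pos: [0.594, -0.055, 0.227]
tool_rot: [3.141, -0.0, 2.894]
contact_force: [0.2, 0.2, -0.4]
opening: 0.0922
```

```bash
python3 wv.py w2 && python3 - <<'E'
from fit import *
c,o=pickle.load(open("w2.pkl","rb"))
for lh in(.0945,.0955):
  for r,s in((.032,1),(.0246,-1)):
    print(lh,fit(c,.5937,-.0575,lh,r,sign=s))
E
```

```text
2.6 [ 0.594 -0.055  0.227] [ 3.1410e+00 -2.0000e-04  2.8937e+00] F [ 0.15  0.23 -0.37] op 0.0922
[[0.2462, 0.9237, 0.2934, 0.5137], [0.9692, -0.2347, -0.0742, -0.0352], [0.0004, 0.3027, -0.9531, 0.3862], [0.0, 0.0, 0.0, 1.0]]
0.0945 (array([ 0.59447308, -0.05967456]), np.float64(0.0001200865554446778), np.int64(74), np.float64(0.00013243350642389487))
0.0945 (array([ 0.59471271, -0.05991329]), np.float64(0.0002471360169019988), np.int64(73), np.float64(0.0001962573862057264))
0.0955 (array([ 0.59417517, -0.0595783 ]), np.float64(6.645800485013633e-05), np.int64(74), np.float64(0.00012464720805022597))
0.0955 (array([ 0.59446881, -0.05986097]), np.float64(0.00019639992799592014), np.int64(72), np.float64(0.00019857958318159627))
```

View pics/w2o.png

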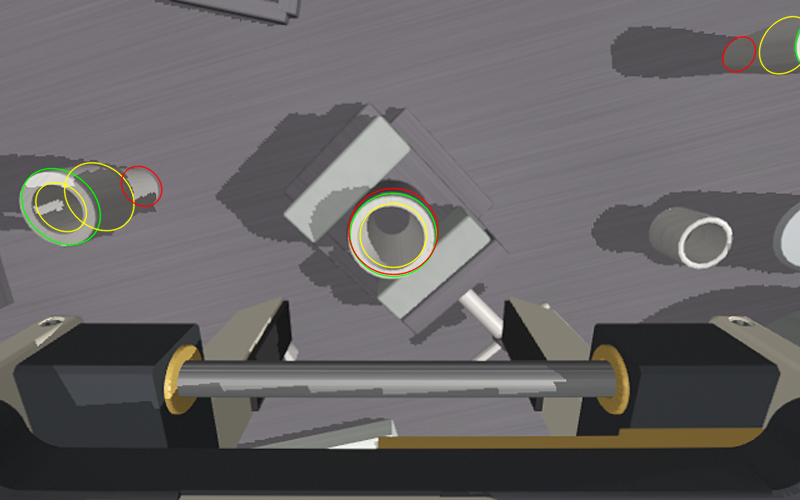

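Request:
send_rows(
  plan=[
    [[-0.0135,-0.0386,0],[0,0,0],0],
    [[-0.0135,-0.0386,0],[0,0,0],0],
    [[-0.0135,-0.0386,0],[0,0,0],0],
    [[-0.0135,-0.0386,0],[0,0,0],0],
    [[-0.0135,-0.0386,0],[0,0,0],0],
    [[-0.0135,-0.0386,0],[0,0,0],0],
    [[0,0,0],[0,0,0],0],
    [[0,0,0],[0,0,0],0],
    [[0,0,0],[0,0,0],0],
  ],
)

```text
time: 3.55
tool_pos: [0.514, -0.2867, 0.2269]
tool_rot: [3.141, 0.0, 2.894]
contact_force: [-0.1, 0.9, 0.8]
opening: 0.0918
```

```bash
python3 wv.py w3 && python3 - <<'E'
from fit import *
c,o=pickle.load(open("w3.pkl","rb"))
for r,s in((.028,1),(.018,-1)):
    print(fit(c,.5134,-.2873,.098,r,sign=s))
# finger tips / rough TCP projection
print(proj(c,[o["tool_pos"], o["tool_pos"]+[0,0,.019]]))
E
```

```text
3.55 [ 0.514  -0.2867  0.2269] [3.1410e+00 1.0000e-04 2.8938e+00] F [-0.08  0.9   0.77] op 0.0918
[[0.246, 0.9237, 0.2937, 0.4336], [0.9693, -0.2346, -0.0741, -0.2669], [0.0004, 0.3029, -0.953, 0.3861], [0.0, 0.0, 0.0, 1.0]]
(array([ 0.51299906, -0.28788601]), np.float64(-0.0005248569635380937), np.int64(90), np.float64(0.00018100961401633218))
(array([ 0.51300619, -0.28802477]), np.float64(0.00024233997890641757), np.int64(81), np.float64(0.0002268902157255865))
[[317.78026241 255.41784611]
 [317.89873795 273.63327539]]
```

View pics/w3o.png

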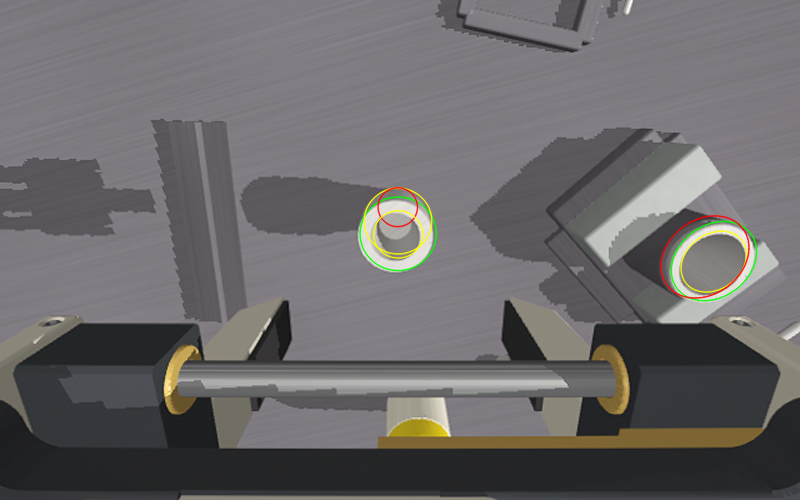

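Request:
send_rows(
  plan=[
    [[-0.001,-0.0013,-0.032],[0,0,0],0],
    [[0,0,-0.032],[0,0,0],0],
    [[0,0,-0.032],[0,0,0],0],
    [[0,0,-0.032],[0,0,0],0],
    [[0,0,-0.03],[0,0,0],0],
    [[0,0,-0.01],[0,0,0],0],
    [[0,0,0],[0,0,0],0],
    [[0,0,0],[0,0,0],0],
    [[0,0,0],[0,0,0],0],
  ],
)

```text
time: 4.5
tool_pos: [0.5135, -0.2902, 0.0606]
tool_rot: [-3.14, 0.003, 2.892]
contact_force: [0.5, -0.8, 0.5]
opening: 0.0918
```

```bash
python3 wv.py w4
```

```text
4.5 [ 0.5135 -0.2902  0.0606] [-3.1404e+00  3.0000e-03  2.8923e+00] F [ 0.52 -0.81  0.46] op 0.0918
[[0.2475, 0.9226, 0.2959, 0.4327], [0.9689, -0.2353, -0.0769, -0.2699], [-0.0014, 0.3057, -0.9521, 0.2196], [0.0, 0.0, 0.0, 1.0]]
```

View pics/w4.png

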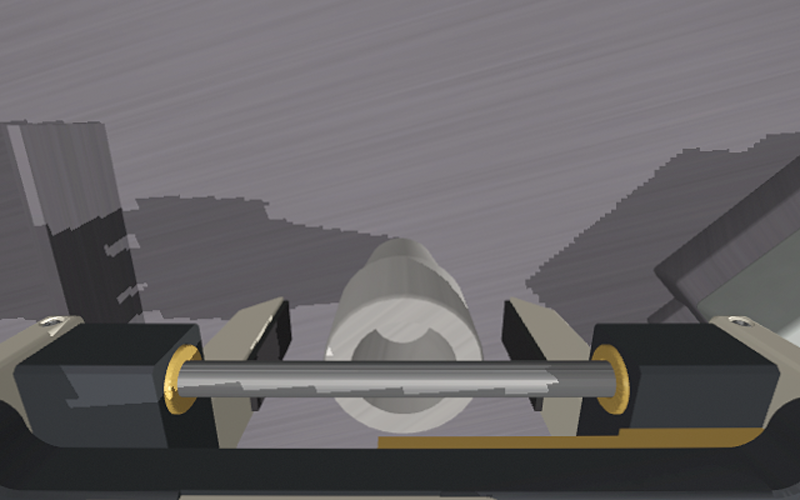

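```bash
python3 - <<'E'
from fit import *
c,o=pickle.load(open("w4.pkl","rb"))
m=lambda q:((q[:,1]<286)|(q[:,1]>322))&(q[:,1]<344)
for r,s in((.028,1),(.018,-1)):
    print(fit(c,.513,-.288,.098,r,sign=s,mask=m,win=8))
from cell import robot
for i in range(3):
    o=robot.observe(); print(o["time"],o["tool_pos"],o["tool_rot"],o["contact_force"])
crop(c,150,180,340,200,2.3,"pics/w4f.png",[(circ(.513,-.288,.098,.028),(0,255,0))])
E
```

```text
(array([ 0.51364833, -0.28828368]), np.float64(-0.0007442733549802003), np.int64(59), np.float64(0.00010028528082207543))
(array([ 0.51376349, -0.28821191]), np.float64(0.0005420216183828643), np.int64(44), np.float64(8.831044060899143e-05))
4.55 [ 0.51331072 -0.29022029  0.06046387] [-3.14050608e+00  2.85325054e-03  2.89209752e+00] [-0.56332038  0.5936174   0.38851149]
4.55 [ 0.51331072 -0.29022029  0.06046387] [-3.14050608e+00  2.85325054e-03  2.89209752e+00] [-0.56332038  0.5936174   0.38851149]
4.55 [ 0.51331072 -0.29022029  0.06046387] [-3.14050608e+00  2.85325054e-03  2.89209752e+00] [-0.56332038  0.5936174   0.38851149]
```

View pics/w4f.png

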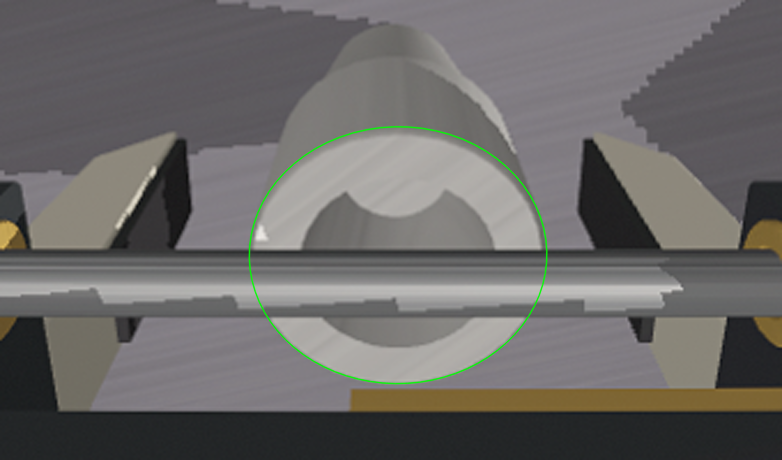

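Request:
send_rows(
  plan=[
    [[0.0003,0.002,-0.001],[0,0,0],0],
    [[0,0,0],[0,0,0],0],
    [[0,0,0],[0,0,0],120],
    [[0,0,0],[0,0,0],255],
    [[0,0,0],[0,0,0],255],
    [[0,0,0],[0,0,0],255],
    [[0,0,0],[0,0,0],255],
    [[0,0,0],[0,0,0],255],
    [[0,0,0],[0,0,0],255],
  ],
  newtons=35,
)

```text
time: 5.45
tool_pos: [0.5127, -0.2876, 0.0577]
tool_rot: [3.141, -0.0, 2.892]
contact_force: [0.0, 1.0, 0.6]
opening: 0.0556
```

```bash
python3 wv.py w5;  python3 - <<'E'
from fit import *
c,o=pickle.load(open("w5.pkl","rb"))
m=lambda q:((q[:,1]<286)|(q[:,1]>322))&(q[:,1]<344)
for r,s in((.028,1),(.018,-1)):
    print(fit(c,.513,-.288,.098,r,sign=s,mask=m,win=8))
E
```

```text
5.45 [ 0.5127 -0.2876  0.0577] [ 3.1413e+00 -1.0000e-04  2.8918e+00] F [0.   1.   0.63] op 0.0556
[[0.2479, 0.9233, 0.2933, 0.4324], [0.9688, -0.2363, -0.0749, -0.2676], [0.0001, 0.3027, -0.9531, 0.2169], [0.0, 0.0, 0.0, 1.0]]
(array([ 0.51363876, -0.28840684]), np.float64(-0.0007031741155814315), np.int64(51), np.float64(0.000167742029433054))
(array([ 0.51377956, -0.28841795]), np.float64(0.000554741130934119), np.int64(50), np.float64(5.3042039071490914e-05))
```

View pics/w5.png

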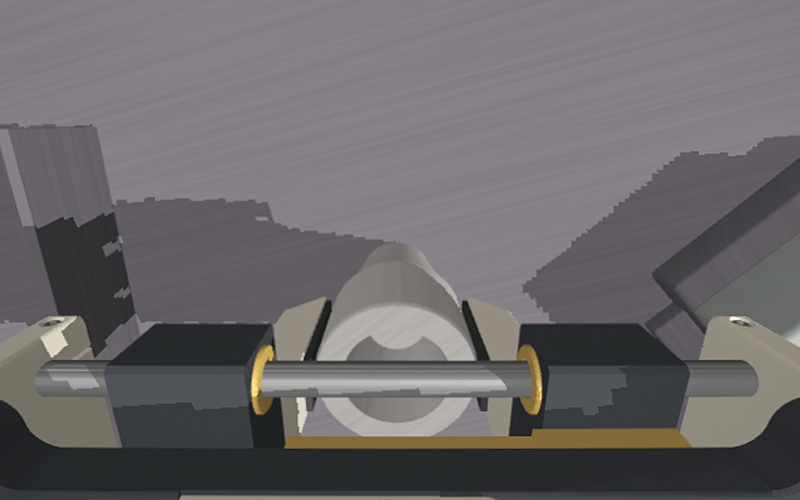

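Request:
send_rows(
  plan=[
    [[0,0,0.005],[0,0,0],255],
    [[0,0,0.015],[0,0,0],255],
    [[0,0,0.025],[0,0,0],255],
    [[0,0,0.03],[0,0,0],255],
    [[0,0,0.03],[0,0,0],255],
    [[0,0,0.02],[0,0,0],255],
    [[0,0,0.005],[0,0,0],255],
    [[0,0,0],[0,0,0],255],
    [[0,0,0],[0,0,0],255],
  ],
)

```text
time: 6.4
tool_pos: [0.5117, -0.2872, 0.1858]
tool_rot: [3.14, -0.003, 2.892]
contact_force: [-0.6, -0.0, -8.7]
opening: 0.0555
```

Request:
send_rows(
  plan=[
    [[0.005,0.014,0],[0,0,0],255],
    [[0.01,0.028,0],[0,0,0],255],
    [[0.012,0.034,0],[0,0,0],255],
    [[0.012,0.034,0],[0,0,0],255],
    [[0.012,0.034,0],[0,0,0],255],
    [[0.012,0.034,0],[0,0,0],255],
    [[0.01,0.028,0],[0,0,0],255],
    [[0.005,0.014,0],[0,0,0],255],
    [[0.0026,0.0087,0],[0,0,0],255],
    [[0,0,0],[0,0,0],255],
    [[0,0,0],[0,0,0],255],
    [[0,0,0],[0,0,0],255],
  ],
)

```text
time: 7.6
tool_pos: [0.593, -0.0603, 0.1876]
tool_rot: [-3.141, -0.0, 2.89]
contact_force: [-0.1, -1.1, -6.6]
opening: 0.0554
```

```bash
python3 wv.py w6;  python3 - <<'E'
from fit import *
from cell import imaging
s=imaging.read_camera("scene"); pickle.dump(s,open("s6.pkl","wb"))
crop(s,260,130,90,110,6,"pics/s6.png")
c,o=pickle.load(open("w6.pkl","rb"))
m=lambda q:((q[:,1]<286)|(q[:,1]>322))&(q[:,1]<344)
z=o["tool_pos"][2]-.0577+.098
for r,s in((.028,1),(.018,-1)):
    print(z,fit(c,.5943,-.0597,z,r,sign=s,mask=m,win=8))
E
```

```text
7.6 [ 0.593  -0.0603  0.1876] [-3.1413e+00 -2.0000e-04  2.8903e+00] F [-0.12 -1.09 -6.6 ] op 0.0554
[[0.2494, 0.9231, 0.2929, 0.5127], [0.9684, -0.2376, -0.076, -0.0401], [-0.0006, 0.3025, -0.9531, 0.3469], [0.0, 0.0, 0.0, 1.0]]
0.2279424560237076 (array([ 0.59388987, -0.06112242]), np.float64(-0.0007408219198937467), np.int64(50), np.float64(0.00014005313546159936))
0.2279424560237076 (array([ 0.59400338, -0.06109843]), np.float64(0.0005420174415415958), np.int64(48), np.float64(7.93126037344594e-05))
```

View pics/w6o.png

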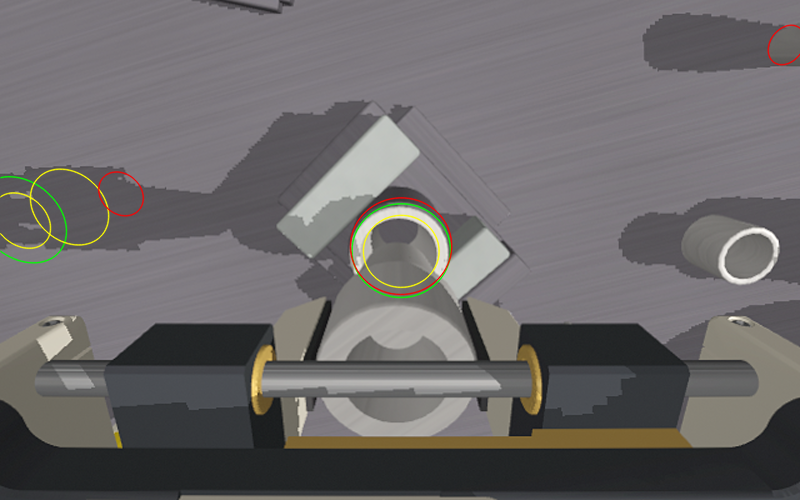

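View pics/s6.png

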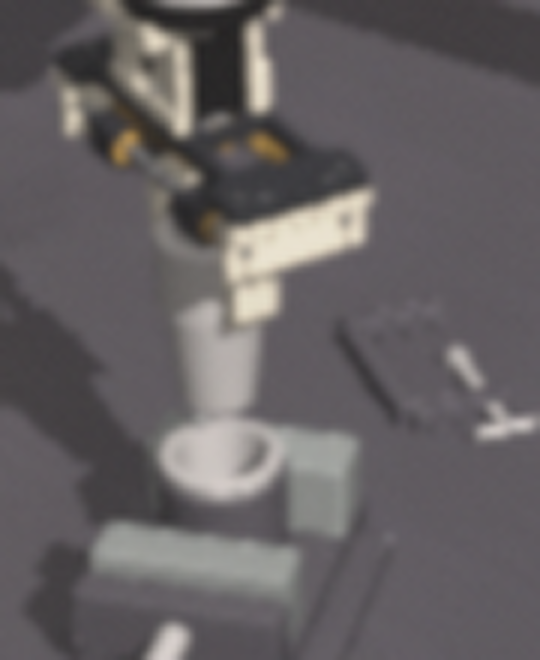

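```bash
python3 - <<'E'
from fit import *
c,o=pickle.load(open("w6.pkl","rb"))
m=lambda q:(q[:,1]<190)
for p0 in((.5943,-.0597),(.593,-.061)):
  for r,s in((.032,1),(.0246,-1)):
    print(fit(c,*p0,.0955,r,sign=s,mask=m,win=6))
P,_,_,_=fit(c,.5943,-.0597,.0955,.032,mask=m,win=6)
crop(c,230,120,200,150,4,"pics/w6f.png",[(circ(*P,.0955,.032),(0,255,0)),(circ(*P,.0955,.0246),(0,255,255)),(circ(.5940,-.0611,.13,.019),(0,0,255)),(circ(.5940,-.0611,.228,.028),(255,0,255))])
E
```

```text
(array([ 0.5944052 , -0.05963651]), np.float64(8.895401352318241e-05), np.int64(34), np.float64(0.00018354118561457794))
(array([ 0.59429194, -0.05952847]), np.float64(-0.0001281895481231878), np.int64(31), np.float64(0.0001390893660563563))
(array([ 0.59425877, -0.05958758]), np.float64(-5.452669498108433e-05), np.int64(34), np.float64(0.00015232026611920797))
(array([ 0.59388138, -0.05953432]), np.float64(-0.00040559647467466945), np.int64(30), np.float64(0.00014957712737293858))
```

View pics/w6f.png

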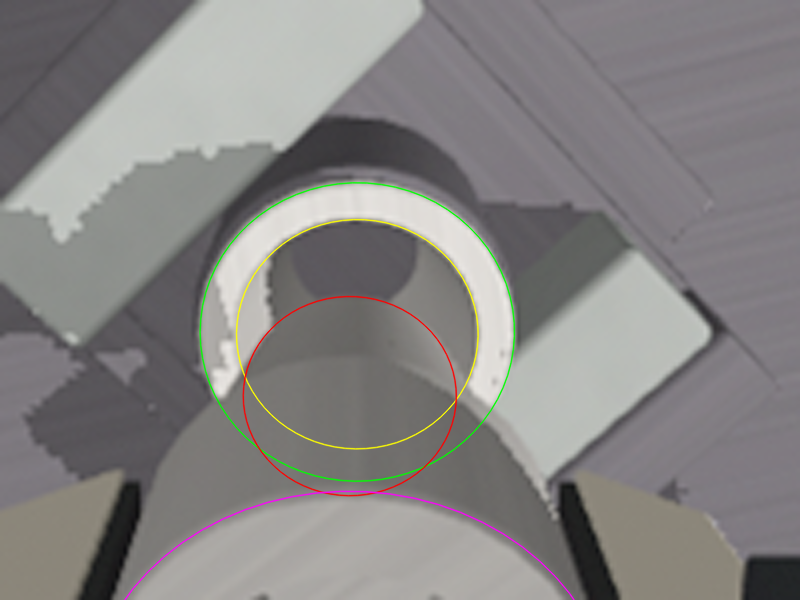

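Request:
send_rows(
  plan=[
    [[0.0003,0.0015,0],[0,0,0],255],
    [[0,0,-0.01],[0,0,0],255],
    [[0,0,-0.015],[0,0,0],255],
    [[0,0,-0.015],[0,0,0],255],
    [[0,0,-0.01],[0,0,0],255],
    [[0,0,-0.006],[0,0,0],255],
    [[0,0,-0.004],[0,0,0],255],
    [[0,0,0],[0,0,0],255],
    [[0,0,0],[0,0,0],255],
    [[0,0,0],[0,0,0],255],
  ],
)

```text
time: 8.7
tool_pos: [0.594, -0.0576, 0.1284]
tool_rot: [3.141, 0.001, 2.892]
contact_force: [-0.3, -0.0, -7.8]
opening: 0.0558
```

```bash
python3 wv.py w7;  python3 - <<'E'
from fit import *
c,o=pickle.load(open("w7.pkl","rb"))
m=lambda q:((q[:,1]<286)|(q[:,1]>322))&(q[:,1]<344)
z=o["tool_pos"][2]-.0577+.098
for r,s in((.028,1),(.018,-1)):
    print(z,fit(c,.5943,-.0597,z,r,sign=s,mask=m,win=8))
m=lambda q:(q[:,1]<235)
for r,s in((.032,1),(.0246,-1)):
    print(fit(c,.5943,-.0597,.0955,r,sign=s,mask=m,win=6))
E
```

```text
8.7 [ 0.594  -0.0576  0.1284] [3.1415e+00 1.3000e-03 2.8918e+00] F [-0.28 -0.04 -7.75] op 0.0558
[[0.2479, 0.9229, 0.2946, 0.5135], [0.9688, -0.2362, -0.0754, -0.0375], [-0.0001, 0.3041, -0.9527, 0.2875], [0.0, 0.0, 0.0, 1.0]]
0.1686873723822657 (array([ 0.59487096, -0.05840649]), np.float64(-0.0006849970436810671), np.int64(51), np.float64(0.00017326986215836205))
0.1686873723822657 (array([ 0.59499145, -0.05845474]), np.float64(0.0005576703280235589), np.int64(49), np.float64(7.788456764763014e-05))
(array([ 0.5942529 , -0.05982096]), np.float64(0.00011576386146385558), np.int64(46), np.float64(0.00010136129406968105))
(array([ 0.59563282, -0.06022929]), np.float64(0.001128289672701875), np.int64(46), np.float64(0.00017924037262438293))
```

View pics/w7.png

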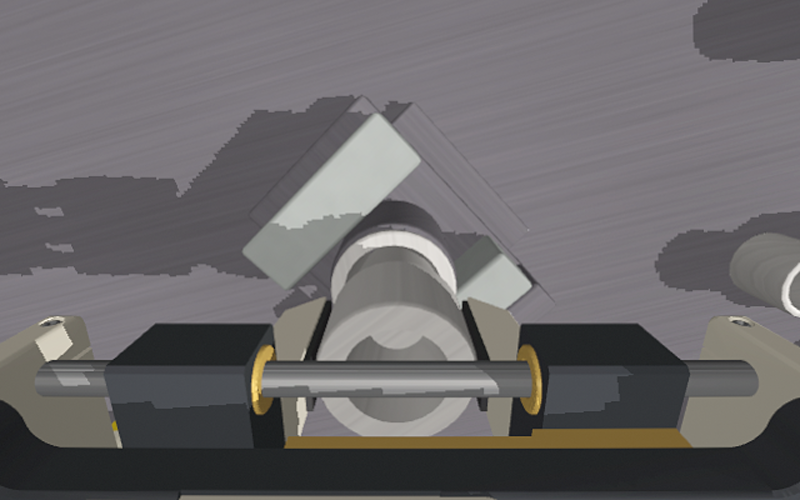

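Request:
send_rows(
  plan=[
    [[-0.0007,-0.0013,-0.002],[0,0,0],255],
    [[0,0,0],[0,0,0],255],
    [[0,0,0],[0,0,0],255],
  ],
)

```text
time: 9.05
tool_pos: [0.5928, -0.059, 0.1257]
tool_rot: [3.142, -0.0, 2.892]
contact_force: [-0.4, -0.9, -7.5]
opening: 0.0557
```

```bash
python3 - <<'E'
from cell import robot
o=robot.observe();print(o["tool_pos"],o["tool_rot"],o["contact_force"],o["qvel"])
E
```

```text
[ 0.59279886 -0.05895905  0.12571732] [ 3.14151994e+00 -9.13266397e-05  2.89162905e+00] [-0.42526965 -0.92191361 -7.50406558] [ 0.0008998   0.00038953 -0.00410351  0.00195525  0.00037964  0.00050105]
```

Request:
send_rows(
  plan=[
    [[0.0004,0,-0.003],[0,0,0],255],
    [[0,0,-0.003],[0,0,0],255],
    [[0,0,0],[0,0,0],255],
    [[0,0,0],[0,0,0],255],
  ],
)

```text
time: 9.45
tool_pos: [0.5932, -0.0588, 0.1195]
tool_rot: [3.142, -0.0, 2.892]
contact_force: [0.7, -1.1, -8.0]
opening: 0.0555
```

Request:
send_rows(
  plan=[
    [[0,0,-0.002],[0,0,0],255],
    [[0,0,-0.001],[0,0,0],255],
    [[0,0,0],[0,0,0],255],
    [[0,0,0],[0,0,0],255],
  ],
)

```text
time: 9.85
tool_pos: [0.5933, -0.0589, 0.1167]
tool_rot: [3.141, -0.0, 2.892]
contact_force: [-0.7, -0.0, -8.6]
opening: 0.0557
```

Request:
send_rows(
  plan=[
    [[0,0,-0.001],[0,0,0],255],
    [[0,0,-0.001],[0,0,0],255],
    [[0,0,-0.001],[0,0,0],255],
    [[0,0,0],[0,0,0],255],
    [[0,0,0],[0,0,0],255],
  ],
)

```text
time: 10.35
tool_pos: [0.5932, -0.0589, 0.1137]
tool_rot: [3.142, -0.0, 2.892]
contact_force: [0.4, 0.0, -7.3]
opening: 0.0556
```

Request:
send_rows(
  plan=[
    [[0,0,-0.001],[0,0,0],255],
    [[0,0,-0.001],[0,0,0],255],
    [[0,0,0],[0,0,0],255],
    [[0,0,0],[0,0,0],255],
  ],
)

```text
time: 10.75
tool_pos: [0.5934, -0.0589, 0.1117]
tool_rot: [3.142, 0.0, 2.892]
contact_force: [0.3, 0.3, -7.0]
opening: 0.0552
```

Request:
send_rows(
  plan=[
    [[0,0,-0.0007],[0,0,0],255],
    [[0,0,-0.0007],[0,0,0],255],
    [[0,0,0],[0,0,0],255],
    [[0,0,0],[0,0,0],255],
  ],
)

```text
time: 11.15
tool_pos: [0.5935, -0.059, 0.1104]
tool_rot: [3.142, 0.001, 2.892]
contact_force: [2.3, -0.5, -7.3]
opening: 0.0554
```

```bash
python3 wv.py w8;  python3 - <<'E'
from fit import *
c,o=pickle.load(open("w8.pkl","rb"))
m=lambda q:((q[:,1]<286)|(q[:,1]>322))&(q[:,1]<344)
z=o["tool_pos"][2]-.0577+.098
for r,s in((.028,1),(.018,-1)):
    print(z,fit(c,.5943,-.0597,z,r,sign=s,mask=m,win=8))
m=lambda q:(q[:,1]<245)
for r,s in((.032,1),):
    print(fit(c,.5943,-.0597,.0955,r,sign=s,mask=m,win=6))
from cell import imaging
s=imaging.read_camera("scene")
crop(s,260,150,80,80,7,"pics/s8.png")
E
```

```text
11.15 [ 0.5935 -0.059   0.1104] [3.1416e+00 5.0000e-04 2.8918e+00] F [ 2.31 -0.48 -7.27] op 0.0554
[[0.248, 0.9231, 0.2938, 0.5131], [0.9688, -0.2363, -0.0754, -0.0389], [-0.0002, 0.3033, -0.9529, 0.2696], [0.0, 0.0, 0.0, 1.0]]
0.15070051972943982 (array([ 0.59435902, -0.05971433]), np.float64(-0.0006653813206242407), np.int64(51), np.float64(0.00013644765951675083))
0.15070051972943982 (array([ 0.59449781, -0.05977437]), np.float64(0.0005714360467162866), np.int64(49), np.float64(8.153836655245248e-05))
(array([ 0.59403304, -0.05980839]), np.float64(-6.104871892763378e-05), np.int64(45), np.float64(9.951259454208079e-05))
```

View pics/w8.png

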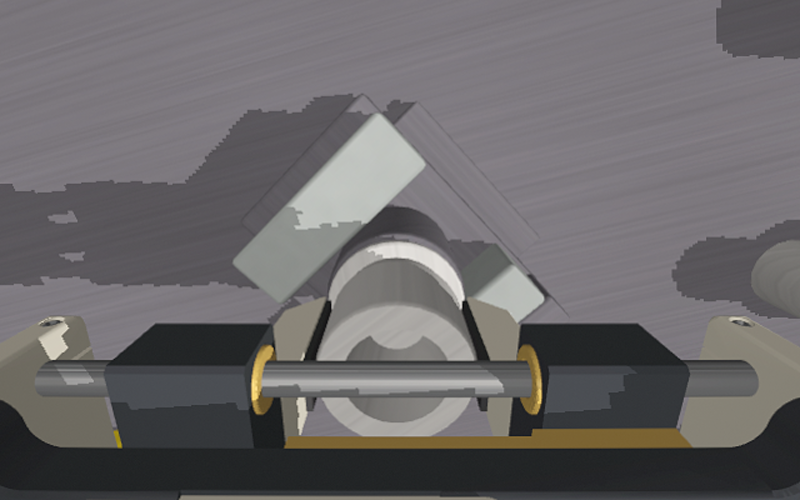

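View pics/s8.png

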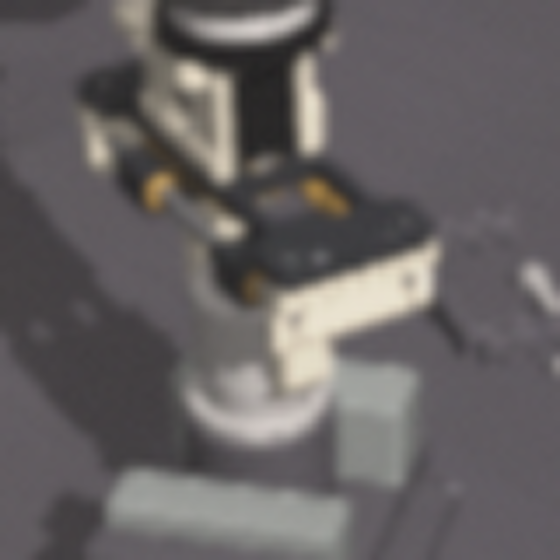

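Request:
send_rows(
  plan=[
    [[0.0003,0,-0.0005],[0,0,0],255],
    [[0,0,0],[0,0,0],255],
    [[0,0,0],[0,0,0],255],
  ],
)

```text
time: 11.55
tool_pos: [0.5936, -0.0589, 0.1099]
tool_rot: [3.142, 0.0, 2.892]
contact_force: [1.3, -2.7, -7.0]
opening: 0.0555
```

Request:
send_rows(
  plan=[
    [[0,0,-0.0005],[0,0,0],255],
    [[0,0,0],[0,0,0],255],
    [[0,0,0],[0,0,0],255],
  ],
)

```text
time: 11.85
tool_pos: [0.5936, -0.059, 0.1094]
tool_rot: [-3.142, 0.0, 2.892]
contact_force: [1.7, -0.9, -6.6]
opening: 0.0557
```

Request:
send_rows(
  plan=[
    [[0.0003,-0.0003,-0.0005],[0,0,0],255],
    [[0,0,0],[0,0,0],255],
    [[0,0,0],[0,0,0],255],
  ],
)

```text
time: 12.15
tool_pos: [0.5937, -0.0591, 0.1087]
tool_rot: [3.141, -0.0, 2.892]
contact_force: [0.5, -1.3, -7.4]
opening: 0.0553
```

Request:
send_rows(
  plan=[
    [[0,0,-0.0005],[0,0,0],255],
    [[0,0,0],[0,0,0],255],
    [[0,0,0],[0,0,0],255],
  ],
)

```text
time: 12.45
tool_pos: [0.5937, -0.0591, 0.1082]
tool_rot: [3.141, -0.0, 2.892]
contact_force: [0.8, -1.2, -8.1]
opening: 0.0555
```

Request:
send_rows(
  plan=[
    [[0.0001,-0.0001,-0.0005],[0,0,0],255],
    [[0,0,0],[0,0,0],255],
    [[0,0,0],[0,0,0],255],
  ],
)

```text
time: 12.75
tool_pos: [0.5938, -0.0592, 0.1077]
tool_rot: [3.141, -0.0, 2.892]
contact_force: [0.6, -0.5, -8.3]
opening: 0.0555
```

Request:
send_rows(
  plan=[
    [[0,0,-0.0005],[0,0,0],255],
    [[0,0,0],[0,0,0],255],
    [[0,0,0],[0,0,0],255],
  ],
)

```text
time: 13.05
tool_pos: [0.5939, -0.0592, 0.1073]
tool_rot: [3.141, -0.0, 2.892]
contact_force: [-0.9, -0.9, -7.9]
opening: 0.0556
```

Request:
send_rows(
  plan=[
    [[0,0,-0.0005],[0,0,0],255],
    [[0,0,0],[0,0,0],255],
    [[0,0,0],[0,0,0],255],
  ],
)

```text
time: 13.35
tool_pos: [0.5939, -0.0593, 0.1069]
tool_rot: [3.142, -0.0, 2.892]
contact_force: [0.5, -1.0, -6.3]
opening: 0.0555
```

Request:
send_rows(
  plan=[
    [[0,0,-0.0005],[0,0,0],255],
    [[0,0,0],[0,0,0],255],
    [[0,0,0],[0,0,0],255],
  ],
)

```text
time: 13.65
tool_pos: [0.594, -0.0593, 0.1068]
tool_rot: [3.142, 0.0, 2.892]
contact_force: [-1.9, -0.8, -0.1]
opening: 0.0557
```

Request:
send_rows(
  plan=[
    [[0,0,0],[0,0,0],255],
    [[0,0,0],[0,0,0],255],
  ],
  newtons=5,
)

```text
time: 13.85
tool_pos: [0.5941, -0.0593, 0.1068]
tool_rot: [3.141, 0.001, 2.892]
contact_force: [-2.3, -0.3, 0.9]
opening: 0.0559
```

Request:
send_rows(
  plan=[
    [[0,0,0],[0,0,0],90],
    [[0,0,0],[0,0,0],70],
    [[0,0,0],[0,0,0],40],
    [[0,0,0],[0,0,0],0],
    [[0,0,0],[0,0,0],0],
    [[0,0,0],[0,0,0],0],
    [[0,0,0],[0,0,0],0],
    [[0,0,0],[0,0,0],0],
    [[0,0,0],[0,0,0],0],
  ],
)

```text
time: 14.75
tool_pos: [0.594, -0.0593, 0.1063]
tool_rot: [3.141, 0.0, 2.892]
contact_force: [0.4, 1.1, -0.4]
opening: 0.0917
```

```bash
python3 wv.py w9;  python3 - <<'E'
from fit import *
c,o=pickle.load(open("w9.pkl","rb"))
m=lambda q:((q[:,1]<286)|(q[:,1]>322))&(q[:,1]<344)
for z in (.147,):
  for r,s in((.028,1),(.018,-1)):
    print(z,fit(c,.5943,-.0597,z,r,sign=s,mask=m,win=8))
E
```

```text
14.75 [ 0.594  -0.0593  0.1063] [3.1415e+00 1.0000e-04 2.8918e+00] F [ 0.42  1.09 -0.35] op 0.0917
[[0.248, 0.9233, 0.2933, 0.5137], [0.9688, -0.2363, -0.0752, -0.0392], [-0.0001, 0.3028, -0.953, 0.2656], [0.0, 0.0, 0.0, 1.0]]
0.147 (array([ 0.5950065 , -0.06010993]), np.float64(-0.0007510175619811538), np.int64(50), np.float64(7.647356381883958e-05))
0.147 (array([ 0.59504683, -0.06002843]), np.float64(0.0005665443916663416), np.int64(49), np.float64(7.131850197630526e-05))
```

View pics/w9.png

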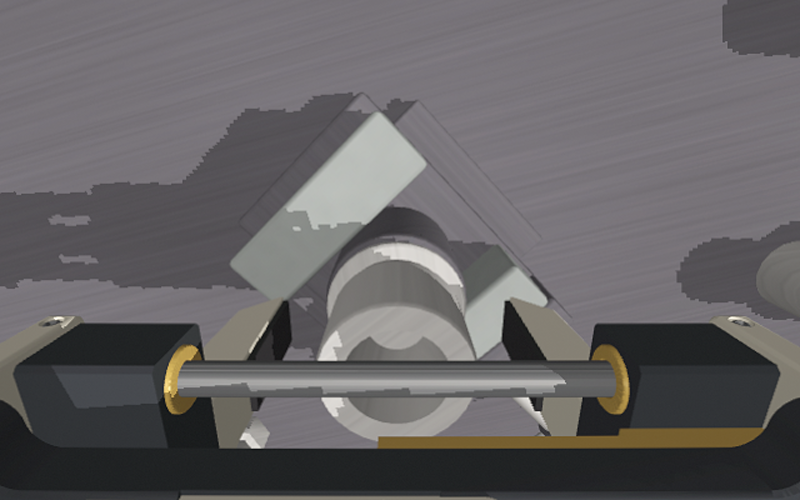

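Request:
send_rows(
  plan=[
    [[0,0,0.01],[0,0,0],0],
    [[0,0,0.025],[0,0,0],0],
    [[0,0,0.035],[0,0,0],0],
    [[0,0,0.035],[0,0,0],0],
    [[0,0,0.025],[0,0,0],0],
    [[0,0,0.005],[0,0,0],0],
    [[0,0,0],[0,0,0],0],
    [[0,0,0],[0,0,0],0],
  ],
)

```text
time: 15.6
tool_pos: [0.5933, -0.0591, 0.2401]
tool_rot: [3.142, -0.002, 2.892]
contact_force: [-0.5, 0.4, -0.5]
opening: 0.0916
```

```bash
python3 wv.py w10;  python3 - <<'E'
from fit import *
from cell import imaging
c,o=pickle.load(open("w10.pkl","rb"))
for z in (.1465,):
  for r,s in((.028,1),(.018,-1)):
    print(z,fit(c,.595,-.0600,z,r,sign=s,win=6))
s=imaging.read_camera("scene"); pickle.dump(s,open("s10.pkl","wb"))
crop(s,260,150,80,80,7,"pics/s10.png")
E
```

```text
15.6 [ 0.5933 -0.0591  0.2401] [ 3.1415e+00 -2.2000e-03  2.8918e+00] F [-0.48  0.45 -0.48] op 0.0916
[[0.248, 0.9239, 0.2913, 0.5134], [0.9688, -0.2365, -0.0747, -0.0391], [-0.0001, 0.3007, -0.9537, 0.3995], [0.0, 0.0, 0.0, 1.0]]
0.1465 (array([ 0.59434417, -0.05994675]), np.float64(-0.0006639181831842996), np.int64(73), np.float64(0.00016627063271131926))
0.1465 (array([ 0.59450035, -0.05990753]), np.float64(0.00031649398322099555), np.int64(84), np.float64(0.0001286956608252739))
```

View pics/w10.png

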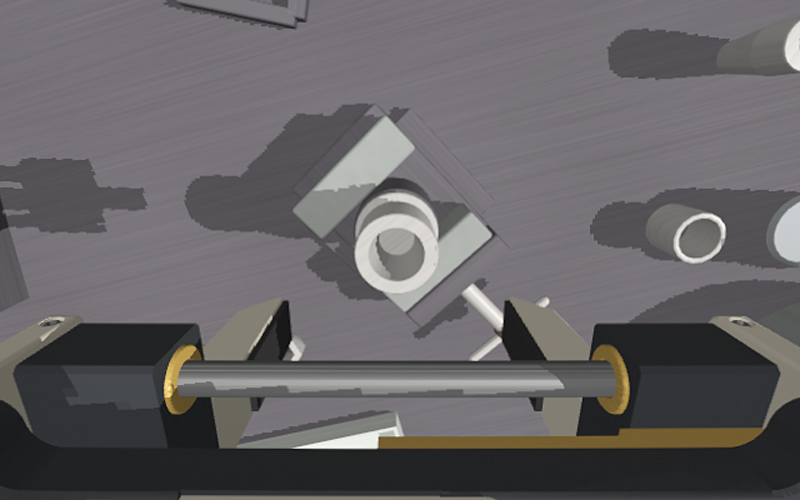

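View pics/s10.png

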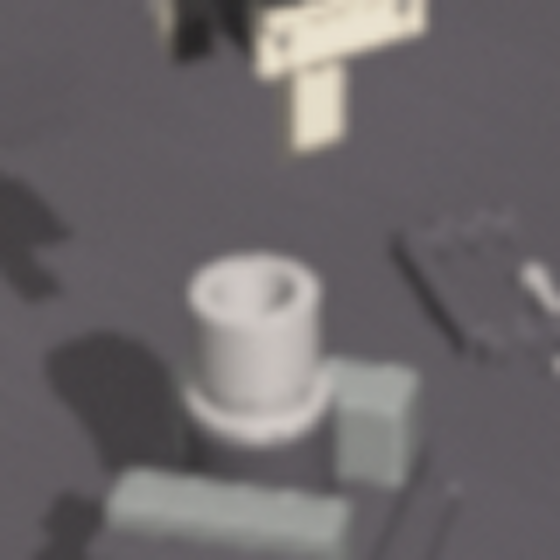

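Request:
send_rows(
  plan=[
    [[-0.0074,0.0408,0],[0,0,0],0],
    [[-0.0074,0.0408,0],[0,0,0],0],
    [[-0.0074,0.0408,0],[0,0,0],0],
    [[-0.0074,0.0408,0],[0,0,0],0],
    [[-0.0074,0.0408,-0.01],[0,0,0],0],
    [[-0.0074,0.0408,-0.02],[0,0,0],0],
    [[-0.0074,0.0408,-0.02],[0,0,0],0],
    [[-0.0074,0.0408,-0.02],[0,0,0],0],
    [[0,0,-0.02],[0,0,0],0],
    [[0,0,-0.01],[0,0,0],0],
    [[0,0,0],[0,0,0],0],
    [[0,0,0],[0,0,0],0],
    [[0,0,0],[0,0,0],0],
  ],
)

```text
time: 17.0
tool_pos: [0.5357, 0.2665, 0.1425]
tool_rot: [3.141, 0.002, 2.89]
contact_force: [0.5, -0.4, 0.1]
opening: 0.092
```

```bash
python3 wv.py w11;  python3 - <<'E'
from fit import *
c,o=pickle.load(open("w11.pkl","rb"))
m=lambda q:((q[:,1]<286)|(q[:,1]>322))&(q[:,1]<344)
for r,s in((.020,1),(.008,-1)):
    print(fit(c,.5345,.2668,.075,r,sign=s,mask=m,win=8))
E
```

```text
17.0 [0.5357 0.2665 0.1425] [3.1405e+00 1.6000e-03 2.8904e+00] F [ 0.49 -0.37  0.12] op 0.092
[[0.2494, 0.9224, 0.2949, 0.4551], [0.9684, -0.2378, -0.0751, 0.2866], [0.0009, 0.3043, -0.9526, 0.3015], [0.0, 0.0, 0.0, 1.0]]
(array([0.53472069, 0.2666591 ]), np.float64(-0.0006209722314222491), np.int64(90), np.float64(0.00015649165720195426))
(array([0.53475859, 0.2666351 ]), np.float64(7.728538965686223e-05), np.int64(90), np.float64(0.0001290679578676544))
```

View pics/w11.png

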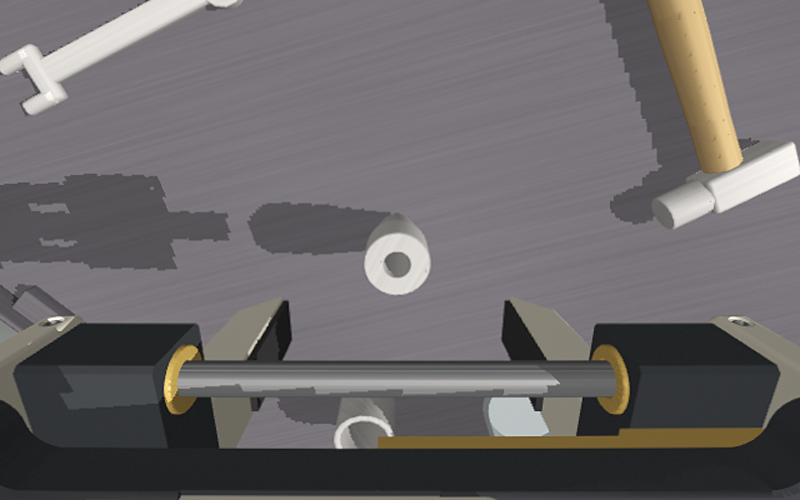

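Request:
send_rows(
  plan=[
    [[-0.0015,0.0009,-0.02],[0,0,0],0],
    [[0,0,-0.025],[0,0,0],0],
    [[0,0,-0.025],[0,0,0],0],
    [[0,0,-0.02],[0,0,0],0],
    [[0,0,-0.007],[0,0,0],0],
    [[0,0,0],[0,0,0],0],
    [[0,0,0],[0,0,0],0],
    [[0,0,0],[0,0,0],0],
  ],
)

```text
time: 17.85
tool_pos: [0.5342, 0.2682, 0.0458]
tool_rot: [3.14, 0.002, 2.892]
contact_force: [-0.4, 0.6, 0.5]
opening: 0.092
```

```bash
python3 wv.py w12;  python3 - <<'E'
from fit import *
c,o=pickle.load(open("w12.pkl","rb"))
m=lambda q:((q[:,1]<286)|(q[:,1]>322))&(q[:,1]<344)
for r,s in((.020,1),(.008,-1)):
    print(fit(c,.5345,.2668,.075,r,sign=s,mask=m,win=8))
E
```

```text
17.85 [0.5342 0.2682 0.0458] [3.1401e+00 2.2000e-03 2.8916e+00] F [-0.41  0.62  0.51] op 0.092
[[0.2481, 0.9225, 0.2957, 0.4535], [0.9687, -0.2367, -0.0744, 0.2882], [0.0013, 0.3049, -0.9524, 0.2048], [0.0, 0.0, 0.0, 1.0]]
(array([0.53502346, 0.26622255]), np.float64(-0.0008244899806709347), np.int64(54), np.float64(0.00012234897936899857))
(array([0.53511928, 0.26635234]), np.float64(0.00039360982074287964), np.int64(42), np.float64(0.00010793719539251893))
```

View pics/w12.png

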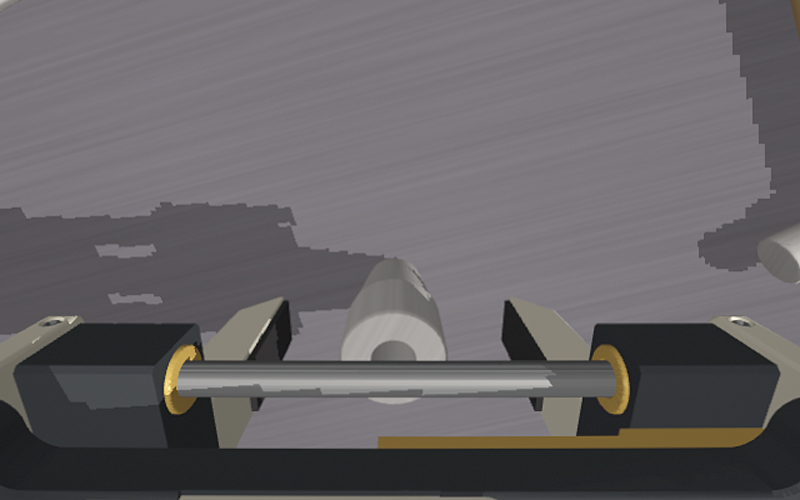

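Request:
send_rows(
  plan=[
    [[0,-0.001,-0.001],[0,0,0],0],
    [[0,0,0],[0,0,0],0],
    [[0,0,0],[0,0,0],120],
    [[0,0,0],[0,0,0],160],
    [[0,0,0],[0,0,0],255],
    [[0,0,0],[0,0,0],255],
    [[0,0,0],[0,0,0],255],
    [[0,0,0],[0,0,0],255],
    [[0,0,0],[0,0,0],255],
    [[0,0,0],[0,0,0],255],
  ],
  newtons=30,
)

```text
time: 18.9
tool_pos: [0.5333, 0.2671, 0.0433]
tool_rot: [3.141, 0.0, 2.892]
contact_force: [0.2, 0.4, 0.7]
opening: 0.0396
```

```bash
python3 wv.py w13;  python3 - <<'E'
from fit import *
c,o=pickle.load(open("w13.pkl","rb"))
m=lambda q:((q[:,1]<286)|(q[:,1]>322))&(q[:,1]<344)
for r,s in((.020,1),(.008,-1)):
    print(fit(c,.5345,.2668,.075,r,sign=s,mask=m,win=8))
E
```

```text
18.9 [0.5333 0.2671 0.0433] [3.1414 0.     2.8918] F [0.16 0.37 0.71] op 0.0396
[[0.248, 0.9233, 0.2934, 0.453], [0.9688, -0.2363, -0.075, 0.2872], [0.0, 0.3028, -0.953, 0.2026], [0.0, 0.0, 0.0, 1.0]]
(array([0.5350172 , 0.26602871]), np.float64(-0.0007147258497977451), np.int64(57), np.float64(0.0001553265329650418))
(array([0.53504161, 0.26611512]), np.float64(0.0003406338635372187), np.int64(34), np.float64(6.556498018140862e-05))
```

View pics/w13.png

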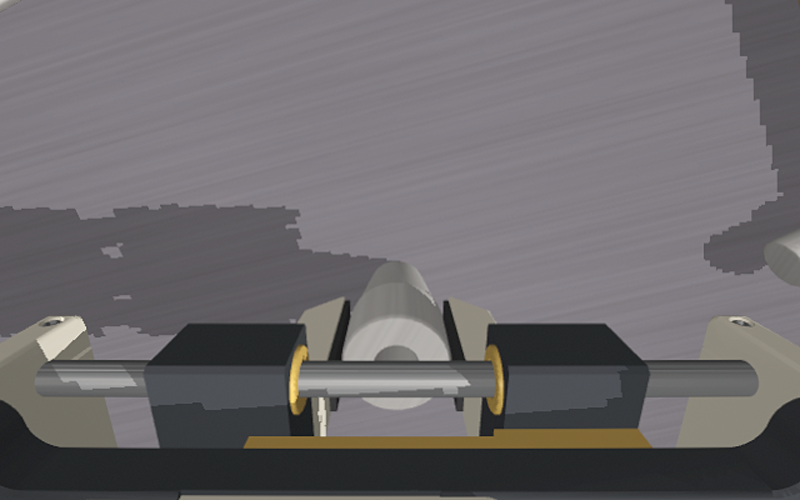

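Request:
send_rows(
  plan=[
    [[0,0,0.005],[0,0,0],255],
    [[0,0,0.015],[0,0,0],255],
    [[0,0,0.03],[0,0,0],255],
    [[0,0,0.035],[0,0,0],255],
    [[0,0,0.035],[0,0,0],255],
    [[0,0,0.03],[0,0,0],255],
    [[0,0,0.02],[0,0,0],255],
    [[0,0,0.007],[0,0,0],255],
    [[0,0,0],[0,0,0],255],
  ],
)

```text
time: 19.85
tool_pos: [0.5333, 0.267, 0.2208]
tool_rot: [3.141, 0.001, 2.892]
contact_force: [-0.9, 0.5, -3.7]
opening: 0.0397
```

Request:
send_rows(
  plan=[
    [[0.003,-0.015,0],[0,0,0],255],
    [[0.006,-0.032,0],[0,0,0],255],
    [[0.007,-0.039,0],[0,0,0],255],
    [[0.007,-0.039,0],[0,0,0],255],
    [[0.007,-0.039,0],[0,0,0],255],
    [[0.007,-0.039,0],[0,0,0],255],
    [[0.007,-0.039,0],[0,0,0],255],
    [[0.007,-0.037,0],[0,0,0],255],
    [[0.005,-0.025,0],[0,0,0],255],
    [[0.003,-0.015,0],[0,0,0],255],
    [[0.001,-0.0072,0],[0,0,0],255],
    [[0,0,0],[0,0,0],255],
    [[0,0,0],[0,0,0],255],
    [[0,0,0],[0,0,0],255],
  ],
)

```text
time: 21.25
tool_pos: [0.5931, -0.0578, 0.2203]
tool_rot: [3.141, -0.0, 2.893]
contact_force: [0.8, 0.3, -3.0]
opening: 0.0395
```

```bash
python3 wv.py w14;  python3 - <<'E'
from fit import *
c,o=pickle.load(open("w14.pkl","rb"))
m=lambda q:((q[:,1]<286)|(q[:,1]>322))&(q[:,1]<344)
z=o["tool_pos"][2]-.0433+.075
for r,s in((.020,1),(.008,-1)):
    P=fit(c,.595,-.0601,z,r,sign=s,mask=m,win=8); print(P[0]-o["tool_pos"][:2],P)
m=lambda q:(q[:,1]<235)
for r,s in((.028,1),(.018,-1)):
    print(fit(c,.5948,-.0600,.147,r,sign=s,mask=m,win=6))
E
```

```text
21.25 [ 0.5931 -0.0578  0.2203] [ 3.1412e+00 -2.0000e-04  2.8934e+00] F [ 0.85  0.3  -3.03] op 0.0395
[[0.2464, 0.9237, 0.2933, 0.5128], [0.9692, -0.2349, -0.0744, -0.038], [0.0002, 0.3025, -0.9531, 0.3796], [0.0, 0.0, 0.0, 1.0]]
[ 0.00166166 -0.00109693] (array([ 0.59477372, -0.05894551]), np.float64(-0.0007028199618479994), np.int64(56), np.float64(0.0002230555950148952))
[ 0.00162497 -0.00098436] (array([ 0.59473703, -0.05883294]), np.float64(0.0002922956913395886), np.int64(33), np.float64(0.00010085307039396239))
(array([ 0.59448601, -0.05979209]), np.float64(-0.0006075436080575532), np.int64(61), np.float64(0.0001683950301231274))
(array([ 0.59450942, -0.05990158]), np.float64(0.0003448339612862094), np.int64(59), np.float64(0.000181789035257509))
```

View pics/w14.png

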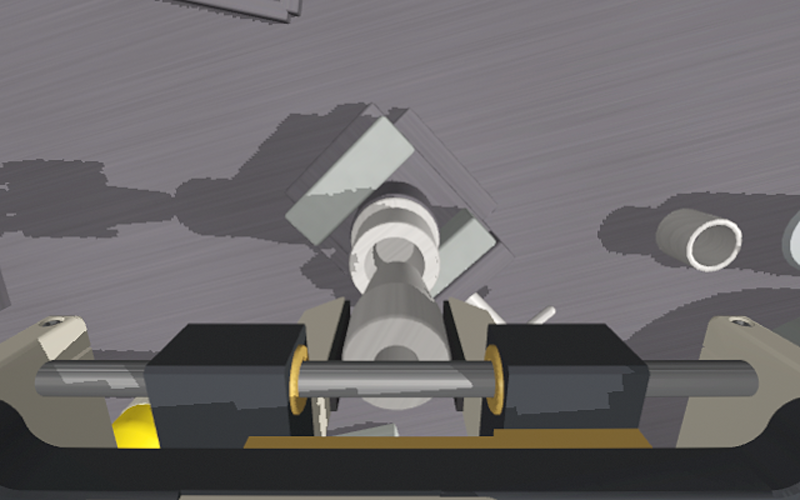

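Request:
send_rows(
  plan=[
    [[0.0002,-0.0013,0],[0,0,0],255],
    [[0,0,-0.01],[0,0,0],255],
    [[0,0,-0.012],[0,0,0],255],
    [[0,0,-0.01],[0,0,0],255],
    [[0,0,-0.006],[0,0,0],255],
    [[0,0,-0.002],[0,0,0],255],
    [[0,0,0],[0,0,0],255],
    [[0,0,0],[0,0,0],255],
    [[0,0,0],[0,0,0],255],
  ],
)

```text
time: 22.2
tool_pos: [0.5937, -0.0606, 0.1809]
tool_rot: [3.142, 0.001, 2.892]
contact_force: [-0.6, -0.9, -2.8]
opening: 0.0399
```

Request:
send_rows(
  plan=[
    [[0,0,-0.002],[0,0,0],255],
    [[0,0,0],[0,0,0],255],
    [[0,0,0],[0,0,0],255],
  ],
)

```text
time: 22.5
tool_pos: [0.5934, -0.0604, 0.1783]
tool_rot: [3.141, -0.0, 2.892]
contact_force: [-0.0, -0.4, -2.3]
opening: 0.0394
```

Request:
send_rows(
  plan=[
    [[0,0.0013,0],[0,0,0],255],
    [[0,0,-0.003],[0,0,0],255],
    [[0,0,-0.002],[0,0,0],255],
    [[0,0,0],[0,0,0],255],
    [[0,0,0],[0,0,0],255],
  ],
)

```text
time: 23.0
tool_pos: [0.5934, -0.0592, 0.1732]
tool_rot: [3.141, -0.0, 2.892]
contact_force: [0.7, 0.1, -2.8]
opening: 0.04
```

```bash
python3 wv.py w15;  python3 - <<'E'
from fit import *
c,o=pickle.load(open("w15.pkl","rb"))
m=lambda q:((q[:,1]<286)|(q[:,1]>322))&(q[:,1]<344)
z=o["tool_pos"][2]-.0433+.075
for r,s in((.020,1),(.008,-1)):
    P=fit(c,.595,-.0601,z,r,sign=s,mask=m,win=8); print(P[0]-o["tool_pos"][:2],P)
m=lambda q:(q[:,1]<260)
for r,s in((.028,1),(.018,-1)):
    print(fit(c,.5948,-.0600,.147,r,sign=s,mask=m,win=6))
E
```

```text
23.0 [ 0.5934 -0.0592  0.1732] [ 3.1415e+00 -3.0000e-04  2.8918e+00] F [ 0.7   0.13 -2.82] op 0.04
[[0.248, 0.9234, 0.2931, 0.5132], [0.9688, -0.2363, -0.0751, -0.0391], [-0.0001, 0.3026, -0.9531, 0.3324], [0.0, 0.0, 0.0, 1.0]]
[ 0.00169025 -0.00102118] (array([ 0.59510557, -0.06019331]), np.float64(-0.0007428064526729395), np.int64(56), np.float64(0.0001706766613605236))
[ 0.0018442  -0.00099392] (array([ 0.59525951, -0.06016605]), np.float64(0.0004175108589809347), np.int64(33), np.float64(7.54796668372641e-05))
(array([ 0.59464673, -0.06006819]), np.float64(-0.0005778431552660331), np.int64(55), np.float64(0.00022492185714306003))
(array([ 0.59502197, -0.06013624]), np.float64(0.0005921683673146105), np.int64(51), np.float64(0.00010200627475129829))
```

View pics/w15.png

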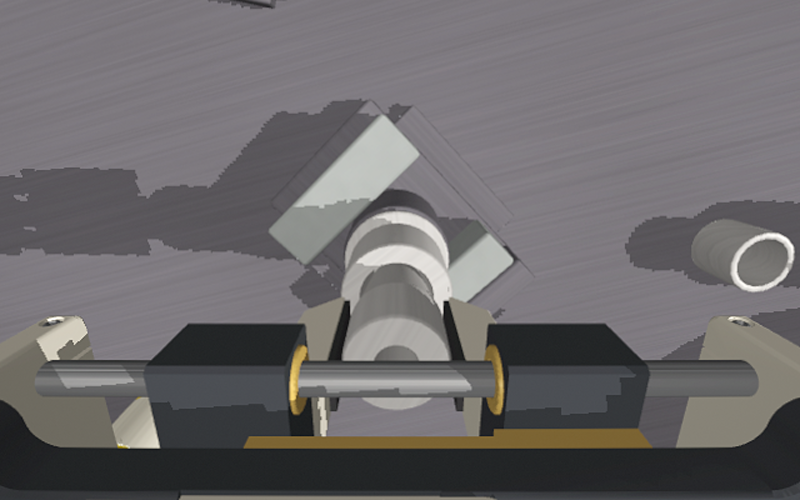

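Request:
send_rows(
  plan=[
    [[0,0,-0.002],[0,0,0],255],
    [[0,0,-0.002],[0,0,0],255],
    [[0,0,-0.001],[0,0,0],255],
    [[0,0,0],[0,0,0],255],
    [[0,0,0],[0,0,0],255],
  ],
)

```text
time: 23.55
tool_pos: [0.5935, -0.0592, 0.1683]
tool_rot: [3.142, -0.0, 2.892]
contact_force: [-0.1, -0.1, -3.7]
opening: 0.0393
```

Request:
send_rows(
  plan=[
    [[0,0,-0.001],[0,0,0],255],
    [[0,0,-0.001],[0,0,0],255],
    [[0,0,-0.001],[0,0,0],255],
    [[0,0,0],[0,0,0],255],
    [[0,0,0],[0,0,0],255],
  ],
)

```text
time: 24.05
tool_pos: [0.5935, -0.0592, 0.1653]
tool_rot: [3.141, -0.0, 2.892]
contact_force: [-0.1, 0.8, -3.6]
opening: 0.0395
```

Request:
send_rows(
  plan=[
    [[0,0,-0.001],[0,0,0],255],
    [[0,0,-0.001],[0,0,0],255],
    [[0,0,0],[0,0,0],255],
    [[0,0,0],[0,0,0],255],
  ],
)

```text
time: 24.45
tool_pos: [0.5935, -0.0592, 0.1633]
tool_rot: [3.142, -0.0, 2.892]
contact_force: [-0.1, -0.1, -2.9]
opening: 0.0396
```

Request:
send_rows(
  plan=[
    [[0,0,-0.0007],[0,0,0],255],
    [[0,0,-0.0007],[0,0,0],255],
    [[0,0,0],[0,0,0],255],
    [[0,0,0],[0,0,0],255],
  ],
)

```text
time: 24.85
tool_pos: [0.5935, -0.0592, 0.1619]
tool_rot: [3.141, -0.0, 2.892]
contact_force: [0.8, 0.1, -3.3]
opening: 0.0398
```

Request:
send_rows(
  plan=[
    [[0,0,-0.0005],[0,0,0],255],
    [[0,0,-0.0005],[0,0,0],255],
    [[0,0,0],[0,0,0],255],
    [[0,0,0],[0,0,0],255],
  ],
)

```text
time: 25.25
tool_pos: [0.5935, -0.0592, 0.1609]
tool_rot: [3.141, -0.0, 2.892]
contact_force: [-0.8, -0.4, -3.5]
opening: 0.0396
```

Request:
send_rows(
  plan=[
    [[0,0,-0.0005],[0,0,0],255],
    [[0,0,0],[0,0,0],255],
    [[0,0,0],[0,0,0],255],
  ],
)

```text
time: 25.55
tool_pos: [0.5934, -0.0591, 0.1604]
tool_rot: [3.141, -0.0, 2.892]
contact_force: [-0.5, 0.6, -2.6]
opening: 0.0396
```

Request:
send_rows(
  plan=[
    [[0,0,-0.0005],[0,0,0],255],
    [[0,0,0],[0,0,0],255],
    [[0,0,0],[0,0,0],255],
  ],
)

```text
time: 25.85
tool_pos: [0.5934, -0.0592, 0.1599]
tool_rot: [3.141, -0.0, 2.892]
contact_force: [-0.7, -0.4, -3.0]
opening: 0.0393
```

Request:
send_rows(
  plan=[
    [[0,0,-0.0005],[0,0,0],255],
    [[0,0,0],[0,0,0],255],
    [[0,0,0],[0,0,0],255],
  ],
)

```text
time: 26.15
tool_pos: [0.5934, -0.0592, 0.1594]
tool_rot: [3.142, -0.0, 2.892]
contact_force: [-0.9, -0.2, -2.9]
opening: 0.0397
```

Request:
send_rows(
  plan=[
    [[0,0,-0.0004],[0,0,0],255],
    [[0,0,0],[0,0,0],255],
    [[0,0,0],[0,0,0],255],
  ],
)

```text
time: 26.45
tool_pos: [0.5934, -0.0592, 0.159]
tool_rot: [3.142, -0.0, 2.892]
contact_force: [-1.3, -0.0, -2.9]
opening: 0.0395
```

Request:
send_rows(
  plan=[
    [[-0.0002,0,-0.0004],[0,0,0],255],
    [[0,0,0],[0,0,0],255],
    [[0,0,0],[0,0,0],255],
  ],
)

```text
time: 26.75
tool_pos: [0.5933, -0.0592, 0.1586]
tool_rot: [3.142, 0.0, 2.892]
contact_force: [-0.8, -0.1, -3.2]
opening: 0.0395
```

Request:
send_rows(
  plan=[
    [[0,0,-0.0004],[0,0,0],255],
    [[0,0,0],[0,0,0],255],
    [[0,0,0],[0,0,0],255],
  ],
)

```text
time: 27.05
tool_pos: [0.5933, -0.0592, 0.1582]
tool_rot: [3.142, 0.0, 2.892]
contact_force: [-0.5, 0.4, -2.3]
opening: 0.0396
```

Request:
send_rows(
  plan=[
    [[0,0,-0.0004],[0,0,0],255],
    [[0,0,0],[0,0,0],255],
    [[0,0,0],[0,0,0],255],
  ],
)

```text
time: 27.35
tool_pos: [0.5932, -0.0592, 0.1578]
tool_rot: [3.142, -0.0, 2.892]
contact_force: [-0.5, -0.3, -2.8]
opening: 0.0397
```

Request:
send_rows(
  plan=[
    [[0,0,-0.0004],[0,0,0],255],
    [[0,0,0],[0,0,0],255],
    [[0,0,0],[0,0,0],255],
  ],
)

```text
time: 27.65
tool_pos: [0.5932, -0.0592, 0.1574]
tool_rot: [3.142, -0.0, 2.892]
contact_force: [-1.0, 0.9, -2.1]
opening: 0.0398
```

Request:
send_rows(
  plan=[
    [[-0.0001,0,-0.0004],[0,0,0],255],
    [[0,0,0],[0,0,0],255],
    [[0,0,0],[0,0,0],255],
  ],
)

```text
time: 27.95
tool_pos: [0.5932, -0.0592, 0.1571]
tool_rot: [3.141, 0.0, 2.892]
contact_force: [-1.5, 0.2, -1.5]
opening: 0.0395
```

Request:
send_rows(
  plan=[
    [[0,0,-0.0004],[0,0,0],255],
    [[0,0,0],[0,0,0],255],
    [[0,0,0],[0,0,0],255],
  ],
)

```text
time: 28.25
tool_pos: [0.5933, -0.0592, 0.157]
tool_rot: [3.141, 0.001, 2.892]
contact_force: [-2.8, -0.6, 2.1]
opening: 0.0396
```

Request:
send_rows(
  plan=[
    [[-0.0002,0,0.0001],[0,0,0],255],
    [[0,0,0],[0,0,0],255],
  ],
  newtons=5,
)

```text
time: 28.45
tool_pos: [0.5933, -0.0592, 0.1569]
tool_rot: [3.141, 0.001, 2.892]
contact_force: [-0.5, 1.6, 2.1]
opening: 0.04
```

Request:
send_rows(
  plan=[
    [[0,0,0],[0,0,0],135],
    [[0,0,0],[0,0,0],120],
    [[0,0,0],[0,0,0],100],
    [[0,0,0],[0,0,0],60],
    [[0,0,0],[0,0,0],0],
    [[0,0,0],[0,0,0],0],
    [[0,0,0],[0,0,0],0],
    [[0,0,0],[0,0,0],0],
  ],
)

```text
time: 29.25
tool_pos: [0.593, -0.0592, 0.1568]
tool_rot: [3.142, 0.0, 2.892]
contact_force: [0.7, 0.2, 0.4]
opening: 0.0898
```

```bash
python3 wv.py w16
```

```text
29.25 [ 0.593  -0.0592  0.1568] [3.1415 0.     2.8918] F [0.73 0.23 0.45] op 0.0898
[[0.248, 0.9233, 0.2934, 0.5127], [0.9688, -0.2363, -0.0752, -0.0391], [-0.0001, 0.3028, -0.953, 0.316], [0.0, 0.0, 0.0, 1.0]]
```

View pics/w16.png

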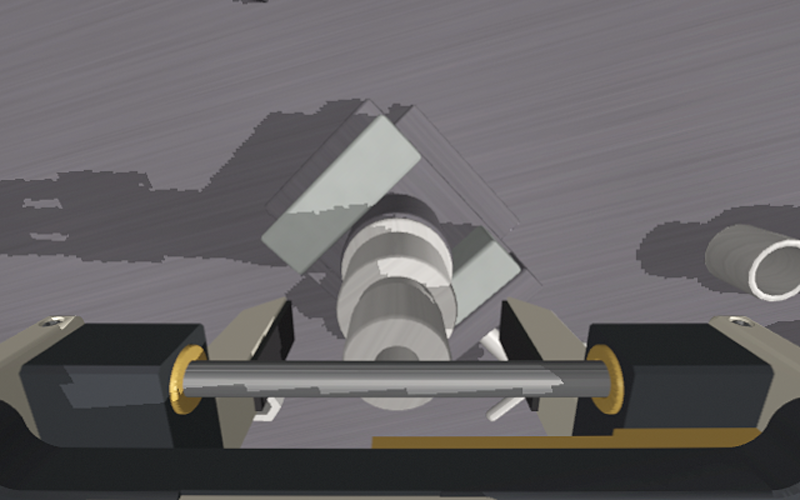

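Request:
send_rows(
  plan=[
    [[0,0,0.01],[0,0,0],0],
    [[0,0,0.02],[0,0,0],0],
    [[0,0,0.03],[0,0,0],0],
    [[0,0,0.03],[0,0,0],0],
    [[0,0,0.02],[0,0,0],0],
    [[0,0,0],[0,0,0],0],
    [[0,0,0],[0,0,0],0],
    [[0,0,0],[0,0,0],0],
  ],
)

```text
time: 30.1
tool_pos: [0.5924, -0.0591, 0.2655]
tool_rot: [3.142, -0.002, 2.892]
contact_force: [0.2, 0.1, -1.1]
opening: 0.0918
```

```bash
python3 wv.py w17;  python3 - <<'E'
from fit import *
from cell import imaging
c,o=pickle.load(open("w17.pkl","rb"))
for r,s in((.020,1),(.008,-1)): print("bush",fit(c,.5948,-.0600,.1885,r,sign=s,win=6))
print("sleeve",fit(c,.5948,-.0600,.147,.028,win=6,mask=lambda q:q[:,1]<205))
s=imaging.read_camera("scene")
crop(s,255,140,80,85,7,"pics/s17.png")
d=pickle.load(open("cam0.pkl","rb"))["scene"]
crop(s,150,120,360,220,2.2,"pics/s17b.png")
L=np.array([.5937,-.0575])
crop(s,255,140,80,85,7,"pics/s17o.png",[(circ(*L,z,r),col) for z,r,col in((.0955,.032,(0,0,255)),(.107,.028,(0,255,0)),(.147,.028,(0,255,0)),(.1585,.02,(0,255,255)),(.1885,.02,(0,255,255)))])
E
```

```text
30.1 [ 0.5924 -0.0591  0.2655] [ 3.1416e+00 -2.3000e-03  2.8917e+00] F [ 0.21  0.07 -1.14] op 0.0918
[[0.248, 0.924, 0.2912, 0.5124], [0.9688, -0.2365, -0.0747, -0.0391], [-0.0001, 0.3006, -0.9537, 0.4249], [0.0, 0.0, 0.0, 1.0]]
bush (array([ 0.59484274, -0.05967279]), np.float64(-0.00041951816843830336), np.int64(79), np.float64(0.0003057989646559719))
bush (array([ 0.59450429, -0.05973451]), np.float64(6.384691518426287e-05), np.int64(90), np.float64(0.00015496779611546657))
sleeve (array([ 0.59425407, -0.0599671 ]), np.float64(-0.0006007664382226495), np.int64(50), np.float64(0.00013808199133010602))
```

View pics/w17.png

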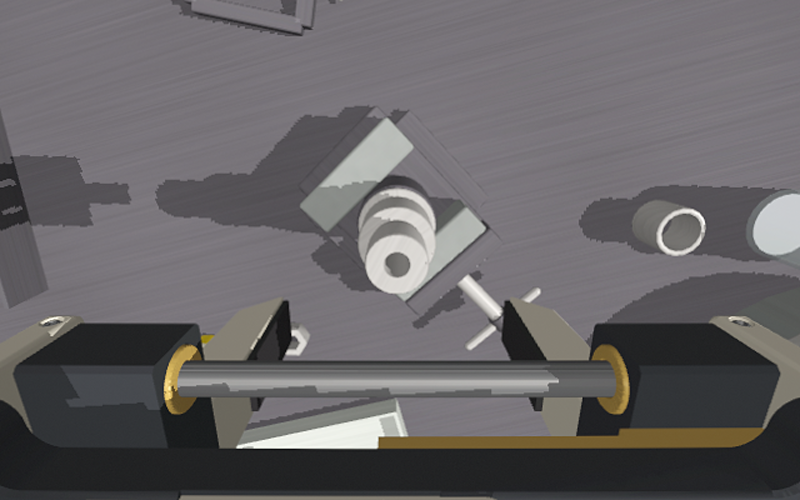

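View pics/s17.png

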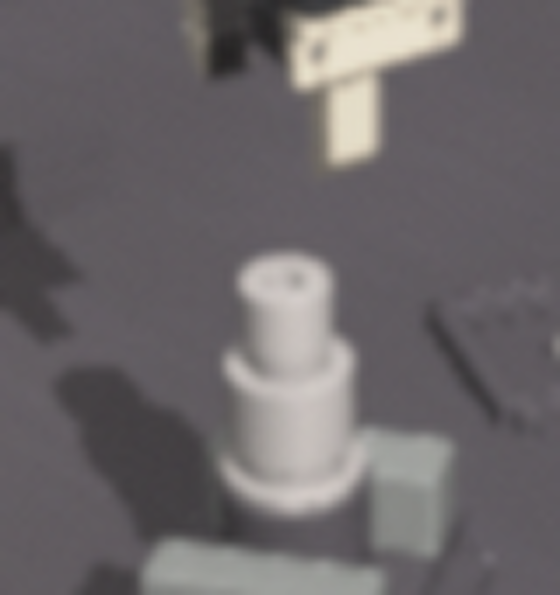

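View pics/s17o.png

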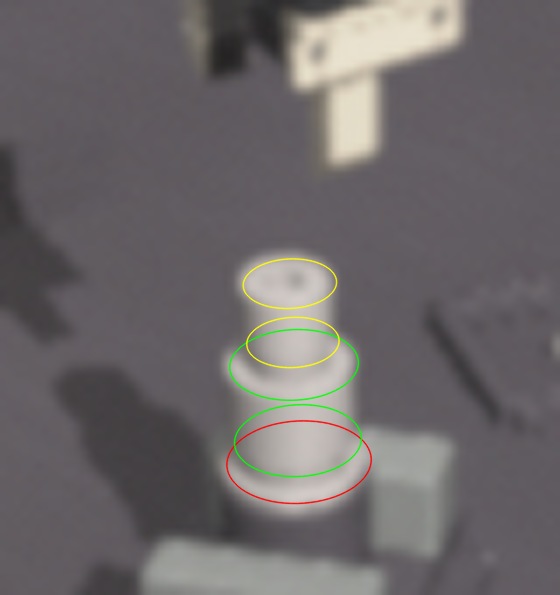

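View pics/s17b.png

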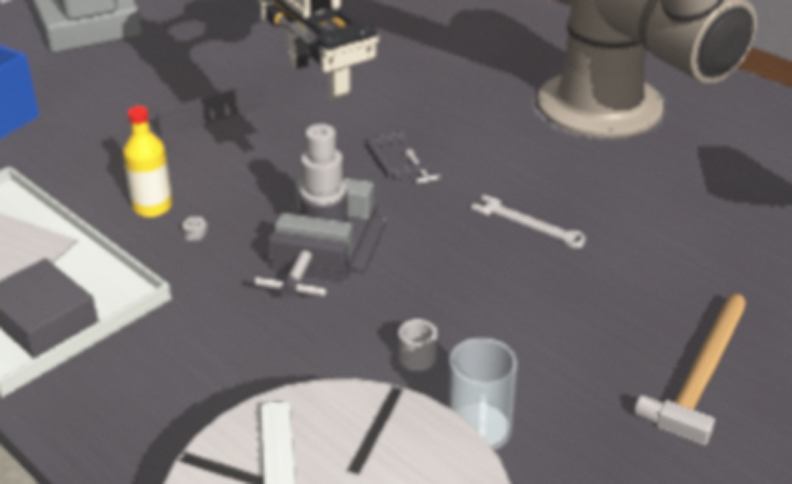

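```bash
python3 - <<'E'
from cell import robot
print(robot.hand_in())
E
```

```text
the job is handed in; nothing more can be done
None
```

Both sleeves are dry-fitted and let go, and the job was handed in at about 30 s of the 64 s allowed; no verdict came back. I lowered the larger sleeve into the liner and then the small one into the larger, in 0.4–0.5 mm steps. In each case I stopped when the force reading showed the place below carrying the weight.

**Larger sleeve:** the downward load fell from about 8 N to about 0 N at contact. Its collar underside is at about 107 mm, or 11–12.5 mm above the rim (the required band is 8–15 mm).

**Small sleeve:** after taking the weight, the tool pushed about 2 N downward, well under the 16 N that could shift the liner. Its collar underside is about 11.5 mm above the larger sleeve's rim.

**Axes and bench:** the last wrist picture put the two sleeve axes within about 0.7 mm of each other. The scene picture shows the stack upright, the gripper open and clear, and the bystanders in view apparently where they were. I did not measure the bystanders, the tilt or the liner depth directly; the heights come from the measured tool height.

**Disagreements:**
- The top camera and the wrist camera differed by about 2–3 mm in y. I relied on the wrist camera, which agreed with the fingers.
- The scene camera showed a constant offset of about 1 pixel.
- The arm sometimes missed commanded shifts by about 1–2 mm, and I corrected this from the measured pose.

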